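# Unplug tested sensors onto the cooling rail and nest the tubs

## Robot

A 6-joint arm with a two-finger parallel gripper is mounted at the origin on the work surface. World frame = base frame: x ahead of the robot, y to its left, z up, the work surface at z = 0. Lengths are in mm, angles in rad, forces in N, time in s.
With the tool pointing down it reaches from about 400 to 925 mm from the base axis. Payload 12.5 kg.
Tool frame: the origin (TCP) lies at the very end of the fingers, on their centre line; the grasp point (between the pads) lies 19 mm behind it; z points along the fingers, x is the direction in which the jaws open and shut, and the axes are right-handed (so a half turn about z gives the same grasp; the last joint's range is limited). The gripper opens to 95 mm and grips with 3 to 60 N. Pads are 20 mm wide; open, the fingers measure 119 mm over their backs; the gripper's body (75 mm by 180 mm) begins 59 mm behind the grasp point.
Start: joints at [1.151, 0.491, 1.559, -0, 1.092, -0.106], TCP at [192.906, 594.505, 190.161] pointing down, gripper open.
Joint ranges: [-3.1, 3.1], [-0.84, 2.19], [0.05, 2.79], [-1.13, 4.28], [0.06, 2.93], [-2.69, 2.69]. Speed limits (rad/s): [2.22, 2.22, 2.79, 3.14, 3.14, 3.14].

## Interface

Orientations are given as [roll, pitch, yaw] about the fixed x, y, z axes, in that order (R = Rz(yaw) Ry(pitch) Rx(roll)).
In Python, from cell import env gives the robot as it stands.
- The arm moves only by the tool arm_command, never from a script. Its argument "motion" is one flat list of numbers, 7 for each row, row after row: the opening, from -1 (shut) to 1 (fully open), then the shift along the tool's x, y, z in mm, then the turn, a rotation vector about the tool's x, y, z in degrees. In form: [fingers, dx, dy, dz, rx, ry, rz, fingers, dx, dy, dz, rx, ry, rz, ...]. A call has 1 to 20 rows; each row is the pose to reach, as a shift and turn from the pose commanded when the call began, along the tool's axes at that moment; what a row does not reach only later rows make up. A row lasts 1/10 s, in which the tool goes at most 50 mm and 8.59 degrees, less where a joint would pass 70% of its speed; a pose out of reach is approached as far as the arm can. A call with a gripper value outside its range is refused whole. The fingers move at their own pace and stop on an object; the grip force is fixed at half the most. Time passes only in rows, so rows that repeat a pose let the fingers close. It gives the time, the measured TCP pose, the force and the opening at its end, in the units of the state.
- env.state(): the state, without advancing time (a new reading comes with each control period).
- env.read_camera(name): name is "side" or "top" or "wrist"; returns (picture, depth): 420x560x3 uint8, red, green, blue; 420x560 float32, mm along the optical axis (not along the pixel's ray), 0 where there is no reading.
- env.calibration(name): a dict with "fx", "fy", "cx", "cy" (pixels), "cam_to_world" (4x4, takes a point from camera to world coordinates). Camera axes: x right, y down, z forward; pixel columns grow to the right and rows downward; lengths in mm; the calibration is good to about 2 mm. A picture is of the moment at which its call begins: read the wrist's pose just before it. calibration takes no time and is no camera call; for the wrist camera it gives the pose at the moment of the call.
- env.job_done(): hands the job in, once; it reports no verdict.
Trained networks look in the newest picture that a camera, given by its name, has taken for a name from the list of things; names that differ only in an ending like _2 or _b are one class to them, and where a whole thing is asked for, a point or a joint stands for the part that bears it (a point fixed in the world has none). Each returns a list of dicts, best first, with "confidence" (0 to 1); they miss things now and then, are a little off and sometimes report something else, mostly with a low value. They report only what shows in the picture. A call takes as long as a camera call.
- env.recognise(camera, label): "location" ([column, row] in pixels, amid what is visible of it).
- env.silhouettes(camera, label): "region" (420x560 bool, what is visible of it) and "location" ([column, row] in pixels, amid what is visible of it).
- env.spot_point(camera, label): "location" ([column, row] in pixels: a listed point, or the origin of a listed thing).
The state is a dict: "t": time; "joints": joint angles; "qvel": joint speeds; "tau": joint torques, N m; "eef_pos": TCP position; "tcp_rot": TCP orientation; "ft_force": force on the tool from outside, world axes, zero at the start; "moment": the same for the moment, N m; "opening": opening from 0.0 (shut) to 1.0 (fully open).
Only numpy, scipy, OpenCV 4.12 (cv2) and the standard library are available. Lean on these libraries where they do the work, as an engineer would, in place of code of your own. Each camera call takes 0.05 s, during which the arm holds its last target.

## Task

The batch has finished its test, so clear the station: pull every sensor straight up out of its snap socket and stand it upright on top of the narrow raised rail to cool, the sensors clear of one another and none of them tipped over on the way. Nest the three emptied parts tubs upright on the bench in order of size, medium fully down in large and small fully down in medium, and leave the meter, wire spool and screwdriver alone.

Things in the scene. Friction and masses are not known exactly. Their poses are not given: they have to be found in the camera images.
- sensor1: finned cast-aluminium sensor, 48 mm across, 66 mm tall, about 0.2 kg (absent in some starts); origin at the centre of its underside, z up its axis. Foot disc 44 mm across and 6 mm thick, then a neck 35 mm across up to 20 mm, then the 48 mm finned head (z 20 to 62 mm) by which it is gripped. It starts snapped into socket 1 of the dock board; a straight upward pull of roughly 10 N frees it
- sensor2: finned cast-aluminium sensor, 48 mm across, 66 mm tall, about 0.2 kg (absent in some starts); origin at the centre of its underside, z up its axis. Foot disc 44 mm across and 6 mm thick, then a neck 35 mm across up to 20 mm, then the 48 mm finned head (z 20 to 62 mm) by which it is gripped. It starts snapped into socket 2 of the dock board; a straight upward pull of roughly 10 N frees it
- sensor3: finned cast-aluminium sensor, 48 mm across, 66 mm tall, about 0.2 kg (absent in some starts); origin at the centre of its underside, z up its axis. Foot disc 44 mm across and 6 mm thick, then a neck 35 mm across up to 20 mm, then the 48 mm finned head (z 20 to 62 mm) by which it is gripped. It starts snapped into socket 3 of the dock board; a straight upward pull of roughly 10 N frees it
- sensor4: finned cast-aluminium sensor, 48 mm across, 66 mm tall, about 0.2 kg (absent in some starts); origin at the centre of its underside, z up its axis. Foot disc 44 mm across and 6 mm thick, then a neck 35 mm across up to 20 mm, then the 48 mm finned head (z 20 to 62 mm) by which it is gripped. It starts snapped into socket 4 of the dock board; a straight upward pull of roughly 10 N frees it
- dock: fixed black test board 190 x 190 x 6 mm with 2 x 2 snap sockets 95 mm apart; origin at the centre of its underside, x and y along its sides. Each socket has two sprung balls that catch over the sensor's foot, in small blocks reaching 17 mm above the board
- rail_top (a point): centre of the top face of the narrow raised cooling rail: a fixed slotted aluminium profile, 20 mm wide (along x), 320 mm long (along y), its top 80 mm above the bench, on two feet; z up
- tub_large: wide low round open grey tub, 90 mm outside diameter, 34 mm tall, wall 3 mm, floor 4 mm; origin at the centre of its underside, z up
- tub_medium: middle round open grey tub, 64 mm outside diameter, 62 mm tall, wall 3 mm, floor 4 mm; origin at the centre of its underside, z up
- tub_small: narrow tall round open grey tub, 42 mm outside diameter, 86 mm tall, wall 3 mm, floor 4 mm; origin at the centre of its underside, z up
- meter: bystander: yellow hand-held meter lying on the bench, 90 x 160 x 40 mm; origin at the centre of its underside
- spool: bystander: small spool of wire standing on the bench, 64 mm across, 38 mm tall; origin at the centre of its underside
- driver: bystander: screwdriver lying on the bench beyond the work

How it is judged:
By the outcome, as a careful person would: the job done as asked, in the order asked, and still so for the second after the job is handed in, with the robot touching nothing.
Of sensor1, sensor2, sensor3, sensor4 only 3 to 4 are there at a start; the rules pass over those that are not, and their reading is None.
At some moment in a run one of tub_large, tub_medium may be knocked a few centimetres aside while the robot is not near it.
It also fails if it takes over 210 s, if anything falls off the work surface, if the arm or the gripper's body presses on something with over 40 N, if the wrist force passes 120 N, or if a joint passes its speed limit or range.

## Working session

There is one attempt and no reset: what is moved stays moved. The work goes in short steps, Python scripts to look and compute and a tool call to move; the robot and the scene stay as the last step left them, time stands still between calls to the robot, and variables do not carry over. Pictures are saved under pics/ and viewed, and the job is handed in when it is done.

Besides the shell and the picture viewer there is one more tool, called after "Emit:" as name(argument=value, ...) on one line, values as JSON. arm_command: Moves the arm, as the interface text tells. Its arguments: {"type":"object","properties":{"motion":{"type":"array","items":{"type":"number"}}},"required":["motion"]}

```bash
ls; mkdir -p pics
python3 - <<'E'
from cell import env
import cv2, numpy as np
print(env.state())
for c in ["side","top","wrist"]:
    k=env.calibration(c); print(c,k)
    p,d=env.read_camera(c); cv2.imwrite(f"pics/{c}0.png",p[:,:,::-1]); np.save(f"pics/{c}0.npy",d)
E
```

```text
pics
{'t': 0.0, 'joints': array([ 1.15139612e+00,  4.91580406e-01,  1.55941508e+00,  2.24707313e-05,
        1.09170716e+00, -1.05637797e-01]), 'qvel': array([ 0.00034475,  0.00066681,  0.00255744, -0.00148064,  0.00023202,
        0.00035986]), 'tau': array([-2.90706012e-03, -6.12637424e+01, -2.58185649e+01,  6.91408035e-02,
        4.81880992e-02, -6.91592413e-05]), 'eef_pos': array([192.79051438, 594.25431579, 189.56064878]), 'tcp_rot': array([-3.14145580e+00,  1.10170571e-03,  1.25702362e+00]), 'ft_force': array([1.08808028, 0.83178108, 0.58373787]), 'moment': array([-0.02951504, -0.01874061, -0.01504896]), 'opening': 0.9990502944783866}
side {'fx': 401.3215515902016, 'fy': 401.3215515902016, 'cx': 279.20725406880143, 'cy': 201.1981477227546, 'cam_to_world': array([[-8.26147088e-01, -4.26554662e-01,  3.68146858e-01,
         2.41654319e+02],
       [-5.63328190e-01,  6.39116452e-01, -5.23632993e-01,
         4.93420746e+02],
       [-1.19306197e-02, -6.39985375e-01, -7.68294462e-01,
         8.42737966e+02],
       [ 0.00000000e+00,  0.00000000e+00,  0.00000000e+00,
         1.00
[... 245 characters left out ...]
,  8.78976437e-03, -1.12202429e-02,
         2.07916396e+00],
       [ 9.96455032e-03, -1.31777653e-01, -9.91229216e-01,
         1.22462751e+03],
       [ 0.00000000e+00,  0.00000000e+00,  0.00000000e+00,
         1.00000000e+00]])}
wrist {'fx': 321.9588339886849, 'fy': 321.9588339886849, 'cx': 284.87134713083367, 'cy': 203.55407921663826, 'cam_to_world': array([[ 3.08195775e-01,  9.24929971e-01,  2.22530703e-01,
         1.30122602e+02],
       [ 9.51322655e-01, -2.99459598e-01, -7.28639471e-02,
         6.14302814e+02],
       [-7.55093494e-04,  2.34154860e-01, -9.72199018e-01,
         3.84024441e+02],
       [ 0.00000000e+00,  0.00000000e+00,  0.00000000e+00,
         1.00000000e+00]])}
```

View pics/top0.png

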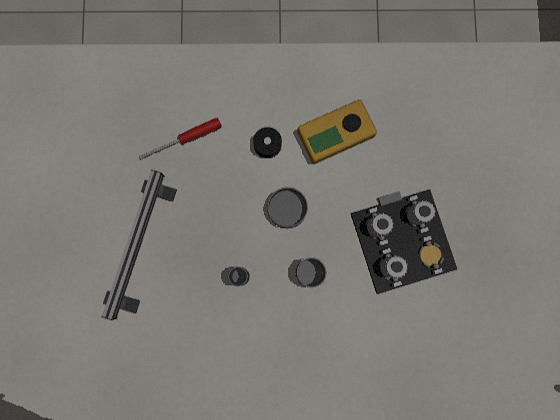

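View pics/side0.png

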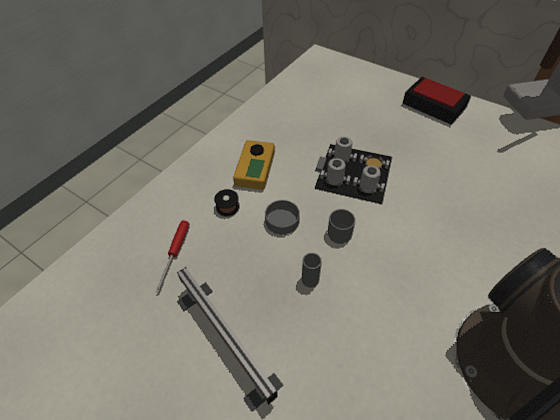

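View pics/wrist0.png

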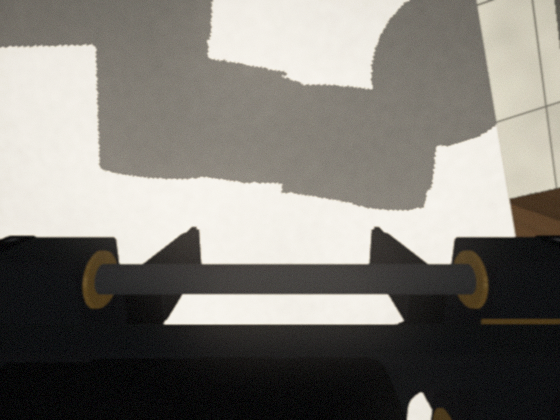

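The top view shows three sensors at about (381,224), (424,212) and (396,267), with the socket at (430,256) empty. The rail runs from (155,172) to (110,318), and the tubs are at (286,208), (308,272) and (236,276). Next I measure these with depth.

```bash
cat > h.py <<'E'
import numpy as np, cv2
from cell import env
def cloud(cam,d,k=None):
    k=k or env.calibration(cam)
    v,u=np.mgrid[0:420,0:560]
    P=np.stack([(u-k['cx'])/k['fx']*d,(v-k['cy'])/k['fy']*d,d],-1)
    T=k['cam_to_world']; W=P@T[:3,:3].T+T[:3,3]
    W[d<=0]=np.nan
    return W
def circ(xy):
    from scipy.optimize import least_squares
    c0=xy.mean(0)
    r=least_squares(lambda p:np.hypot(xy[:,0]-p[0],xy[:,1]-p[1])-p[2],[*c0,np.std(xy)*1.4],loss='soft_l1')
    return r.x
E
python3 - <<'E'
from h import *
for cam in ["top","side"]:
    d=np.load(f"pics/{cam}0.npy"); W=cloud(cam,d); np.save(f"pics/W{cam}0.npy",W)
    z=W[...,2]
    inr=(W[...,0]>300)&(W[...,0]<900)&(np.abs(W[...,1])<450)
    print(cam,"bench z",np.nanmedian(z[inr&(z<15)]))
    m=(inr&(z>12)).astype(np.uint8)
    n,l,s,c=cv2.connectedComponentsWithStats(m)
    for i in range(1,n):
        if s[i,4]>60:
            w=W[l==i]; print(c[i].round(),s[i,4],w.mean(0).round(1),w.min(0).round(),w.max(0).round())
E
```

```text
top bench z 0.28289843726486197
[336. 132.] 2910 [ 770.1 -145.    39.7] [ 703. -235.   12.] [844. -58.  54.]
[193. 134.] 578 [772.  179.2  21.2] [718. 115.  12.] [810. 301.  32.]
[267. 141.] 634 [749.8  10.6  37.8] [718. -21.  31.] [782.  42.  44.]
[133. 246.] 2244 [517.1 294.5  72.3] [363. 237.  13.] [678. 355.  87.]
[287. 206.] 269 [604.1 -33.1  29.5] [556. -77.  12.] [646.  12.  40.]
[390. 199.] 99 [ 621.  -265.5   14.1] [ 607. -290.   12.] [ 636. -242.   20.]
[420. 213.] 606 [ 582.7 -321.    53.1] [ 541. -361.   12.] [ 625. -300.   78.]
[379. 226.] 584 [ 556.  -231.    53.3] [ 515. -270.   12.] [ 599. -207.   78.]
[393. 267.] 586 [ 466.4 -257.    54.2] [ 426. -297.   12.] [ 508. -234.   79.]
[312. 272.] 214 [457.7 -83.7  51.3] [ 427. -111.   13.] [488. -49.  68.]
[437. 269.] 62 [ 461.4 -360.5   21.2] [ 452. -377.   12.] [ 474. -353.   28.]
[237. 277.] 158 [450.2  75.1  69.7] [431.  53.  12.] [470.  94.  90.]
side bench z -0.29552579892725817
[339. 161.] 855 [ 567.2 -265.5   46.2] [ 516. -342.   12.] [ 627. -202.   75.]
[254. 164.] 1469 [ 764.  -130.4   37.2] [ 703. -230.   12.] [842. -54.  51.]
[370. 179.] 482 [ 464.1 -250.9   45.7] [ 424. -341.   12.] [ 511. -232.   74.]
[226. 199.] 401 [748.   15.5  35.9] [718. -19.  12.] [783.  46.  42.]
[282. 216.] 427 [600.3 -28.1  25. ] [555. -75.  12.] [645.  17.  36.]
[341. 225.] 635 [456.2 -76.   40.4] [ 425. -110.   12.] [488. -44.  65.]
[176. 245.] 447 [768.3 189.   20.1] [716. 117.  12.] [807. 304.  29.]
[311. 268.] 536 [448.4  80.   57.4] [429.  57.  12.] [471.  99.  89.]
[229. 338.] 2119 [501.6 307.8  74.9] [364. 243.  14.] [678. 358.  85.]
```

```bash
cat > meas.py <<'E'
from h import *
S={'sA':(556,-231),'sB':(583,-322),'sC':(466,-257)}
T={'L':(604,-31,34,43.5),'M':(457,-79,62,30.5),'S':(450,77,86,19.5)}
def run(cam,W):
    X=W.reshape(-1,3); X=X[~np.isnan(X[:,0])]
    for n,(x,y) in S.items():
        q=X[(np.hypot(X[:,0]-x,X[:,1]-y)<40)&(X[:,2]>55)]
        zt=np.percentile(q[:,2],90)
        t=q[q[:,2]>60]
        c,r=cv2.minEnclosingCircle(t[:,:2].astype(np.float32))
        ap=X[(np.hypot(X[:,0]-x,X[:,1]-y)<40)&(X[:,2]>66)]
        print(cam,n,len(t),'encl',np.round(c,1),round(r,1),'bbox mid',((t.max(0)+t.min(0))/2).round(1),'ztop',zt.round(1),'top mean',ap.mean(0).round(1))
    for n,(x,y,h,r) in T.items():
        q=X[(np.hypot(X[:,0]-x,X[:,1]-y)<r+15)&(X[:,2]>h-6)]
        print(cam,n,len(q),'fit',circ(q[:,:2]).round(1),'z',np.percentile(q[:,2],[10,50,90]).round(1))
    q=X[(X[:,2]>70)&(X[:,1]>200)&(X[:,1]<400)&(X[:,0]>340)&(X[:,0]<700)]
    rr=cv2.minAreaRect(q[:,:2].astype(np.float32)); l=cv2.fitLine(q[:,:2].astype(np.float32),cv2.DIST_HUBER,0,.01,.01).ravel()
    print(cam,'rail rect',rr,'line',l,'z',np.percentile(q[:,2],[10,50,90]).round(1))
if __name__=="__main__":
    for c in ['top','side']: run(c,np.load(f"pics/W{c}0.npy"))
E
python3 meas.py
python3 - <<'E'
import cv2
a=cv2.imread('pics/top0.png')[170:310,330:480]; cv2.imwrite('pics/dockcrop.png',cv2.resize(a,None,fx=4,fy=4,interpolation=cv2.INTER_CUBIC))
E
```

```text
top sA 359 encl [ 557.8 -234.9] 24.5 bbox mid [ 557.7 -233.9   69.6] ztop 73.1 top mean [ 557.7 -234.2   69.8]
top sB 359 encl [ 584.8 -325.4] 24.2 bbox mid [ 584.8 -325.3   69.1] ztop 73.8 top mean [ 584.3 -324.5   70.1]
top sC 368 encl [ 466.3 -260.8] 24.0 bbox mid [ 467.  -261.    69.5] ztop 73.9 top mean [ 466.7 -260.2   70.3]
top L 190 fit [601.  -32.4  43.2] z [30.4 33.5 36.4]
top M 131 fit [457.  -80.5  30.2] z [59.  61.9 65.3]
top S 93 fit [450.2  73.8  19.2] z [82.7 85.4 88.3]
top rail rect ((521.0958862304688, 296.7335510253906), (24.056459426879883, 323.8318786621094), 72.46630096435547) line [ 9.550266e-01 -2.965201e-01  5.183691e+02  2.961297e+02] z [75.7 79.4 82.4]
side sA 175 encl [ 556.1 -230.5] 24.8 bbox mid [ 556.8 -230.5   67.8] ztop 71.9 top mean [ 556.7 -228.9   69.1]
side sB 154 encl [ 585.4 -321.2] 26.3 bbox mid [ 585.7 -320.6   67.5] ztop 71.8 top mean [ 582.  -319.9   69.1]
side sC 189 encl [ 466.3 -256.9] 24.5 bbox mid [ 466.4 -256.6   67. ] ztop 71.5 top mean [ 465.2 -256.    68.9]
side L 176 fit [600.7 -28.9  43.3] z [28.8 32.4 34.5]
side M 142 fit [456.6 -76.9  30.2] z [56.9 60.1 62.8]
side S 104 fit [449.8  77.8  19.4] z [81.8 84.8 87.1]
side rail rect ((522.5274658203125, 299.71258544921875), (21.774276733398438, 326.43060302734375), 72.79242706298828) line [ 9.5462680e-01 -2.9780474e-01  5.0386090e+02  3.0579898e+02] z [77.6 79.7 81.4]
```

View pics/dockcrop.png

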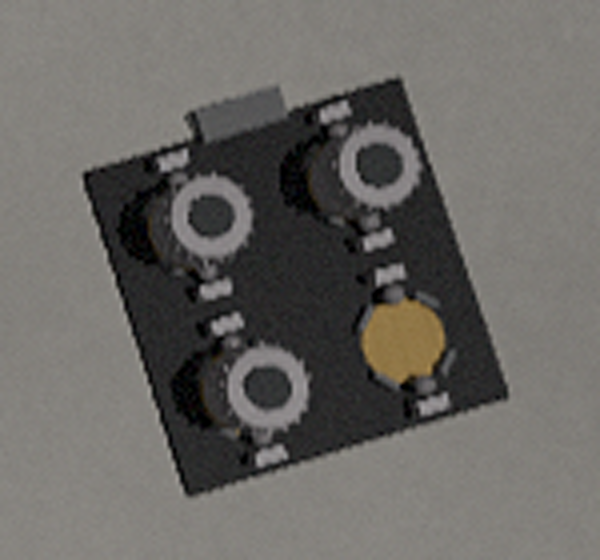

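The board and three sensors agree with the known 95 mm pitch, and heights match to within about 2 mm. The two cameras differ by about 4 mm in y, so I average them. The start yaw (72°) is already across the rail, so I keep it. First I travel to above the dock.

Emit:
arm_command(motion=[0.6,-20,35,0,0,0,0,0.6,-40,70,0,0,0,0,0.6,-62,110,0,0,0,0,0.6,-84,150,0,0,0,0,0.6,-108,190,0,0,0,0,0.6,-130,230,0,0,0,0,0.6,-153,270,0,0,0,0,0.6,-175,310,0,0,0,0,0.6,-198,350,0,0,0,0,0.6,-220,390,0,0,0,0,0.6,-243,430,0,0,0,0,0.6,-265,470,0,0,0,0,0.6,-290,510,0,0,0,0,0.6,-297,524,0,0,0,0,0.6,-297,524,0,0,0,0])

```text
t: 1.65
eef_pos: [600.6, 148.7, 189.5]
tcp_rot: [-3.141, 0.0, 1.254]
ft_force: [-0.5, 0.6, 0.7]
opening: 0.798
```

Emit:
arm_command(motion=[0.6,-40,8,0,0,0,0,0.6,-80,16,0,0,0,0,0.6,-120,24,0,0,0,0,0.6,-160,32,0,0,0,0,0.6,-200,40,0,0,0,0,0.6,-240,50,0,0,0,0,0.6,-280,58,0,0,0,0,0.6,-320,66,0,0,0,0,0.6,-360,74,0,0,0,0,0.6,-376,77,0,0,0,0,0.6,-376,77,0,0,0,0])

```text
t: 2.75
eef_pos: [556.5, -231.5, 189.9]
tcp_rot: [-3.141, -0.0, 1.256]
ft_force: [1.3, 0.2, -0.0]
opening: 0.801
```

```bash
cat > wr.py <<'E'
from h import *
import sys
s=env.state(); k=env.calibration('wrist'); p,d=env.read_camera('wrist')
n=sys.argv[1]; cv2.imwrite(f"pics/w{n}.png",p[:,:,::-1]); W=cloud('wrist',d,k); np.save(f"pics/W{n}.npy",W)
print(s['t'],s['eef_pos'].round(1),s['tcp_rot'].round(4),s['ft_force'].round(1),s['opening'])
E
python3 wr.py 1
python3 - <<'E'
from h import *
from meas import S
X=np.load('pics/W1.npy').reshape(-1,3); X=X[~np.isnan(X[:,0])]
for n,(x,y) in S.items():
    t=X[(np.hypot(X[:,0]-x,X[:,1]-y)<42)&(X[:,2]>58)&(X[:,2]<85)]
    if len(t)<50: print(n,len(t)); continue
    c,r=cv2.minEnclosingCircle(t[:,:2].astype(np.float32)); q=t[t[:,2]>66]
    print(n,len(t),np.round(c,1),r,q.mean(0).round(1),np.percentile(t[:,2],[50,90]))
E
```

```text
2.75 [ 556.5 -231.5  189.9] [-3.1412e+00 -3.0000e-04  1.2555e+00] [ 1.3  0.2 -0. ] 0.8010516166920822
sA 1568 [ 558.8 -232.7] 23.863990783691406 [ 558.1 -232.5   68.9] [67.96713811 71.9400323 ]
sB 614 [ 585.5 -323.6] 23.89618492126465 [ 584.9 -314.    67.9] [67.33547219 68.78693264]
sC 1848 [ 467.6 -259.4] 23.937719345092773 [ 467.8 -259.    69. ] [68.08899056 72.13432788]
```

View pics/w1.png

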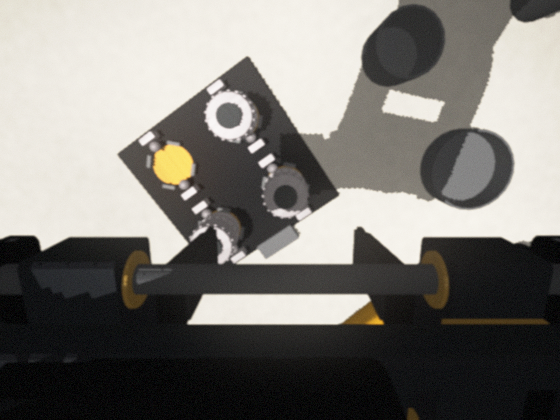

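The wrist view shows sensor A under the gripper and agrees with the averaged positions: A (558,-232.5), B (585,-323.5), C (467.5,-259). I descend on A and grip.

Emit:
arm_command(motion=[0.6,0,2,30,0,0,0,0.6,0,2,60,0,0,0,0.6,0,2,90,0,0,0,0.6,0,2,110,0,0,0,0.6,0,2,130,0,0,0,0.6,0,2,145,0,0,0,0.6,0,2,155,0,0,0,0.6,0,2,159,0,0,0,0.6,0,2,159,0,0,0,-1,0,2,159,0,0,0,-1,0,2,159,0,0,0,-1,0,2,159,0,0,0,-1,0,2,159,0,0,0,-1,0,2,159,0,0,0,-1,0,2,159,0,0,0,-1,0,2,159,0,0,0])

```text
t: 4.4
eef_pos: [558.8, -231.9, 31.4]
tcp_rot: [3.141, 0.0, 1.257]
ft_force: [0.1, -1.0, 4.6]
opening: 0.492
```

Emit:
arm_command(motion=[-1,0,0,-2,0,0,0,-1,0,0,-4,0,0,0,-1,0,0,-6,0,0,0,-1,0,0,-8,0,0,0,-1,0,0,-11,0,0,0,-1,0,0,-15,0,0,0,-1,0,0,-20,0,0,0,-1,0,0,-30,0,0,0,-1,0,0,-45,0,0,0,-1,0,0,-65,0,0,0,-1,0,0,-90,0,0,0,-1,0,0,-120,0,0,0,-1,0,0,-150,0,0,0,-1,0,0,-160,0,0,0,-1,0,0,-160,0,0,0])

```text
t: 5.9
eef_pos: [559.1, -232.0, 192.6]
tcp_rot: [3.139, 0.0, 1.257]
ft_force: [-0.7, 0.5, -2.8]
opening: 0.495
```

Run:
```python
from h import *
s=env.state(); print(s['t'],s['eef_pos'],s['tcp_rot'],s['ft_force'],s['opening'])
k=env.calibration('wrist')
p,d=env.read_camera('side'); cv2.imwrite('pics/side1.png',p[:,:,::-1])
W=cloud('side',d); e=s['eef_pos']
X=W.reshape(-1,3); q=X[(np.hypot(X[:,0]-e[0],X[:,1]-e[1])<40)&(X[:,2]<e[2]+3)&(X[:,2]>110)]
print('lowest',np.percentile(q[:,2],[1,5,50]))
yaw=s['tcp_rot'][2]
```

```text
5.9 [ 559.09202717 -231.97062756  192.58757403] [3.13872981e+00 4.69533349e-04 1.25699501e+00] [-0.67854201  0.50303229 -2.75054302] 0.4948686440395764
lowest [165.87608896 167.3833036  176.80313229]
```

View pics/side1.png

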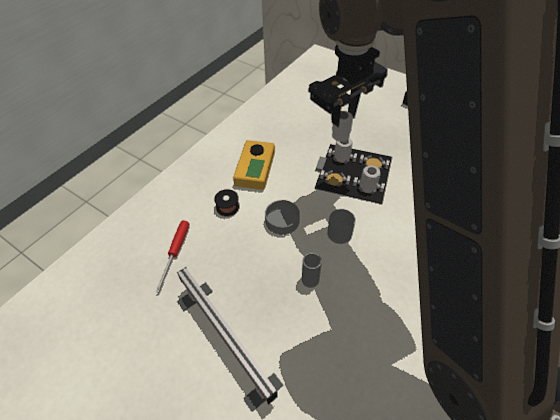

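Side view: the sensor is clear of the socket and held upright. Next I carry it to above the far rail spot.

Emit:
arm_command(motion=[-1,15,-3,0,0,0,0,-1,40,-8,0,0,0,0,-1,75,-15,0,0,0,0,-1,110,-22,0,0,0,0,-1,145,-29,0,0,0,0,-1,180,-36,0,0,0,0,-1,215,-43,0,0,0,0,-1,250,-50,0,0,0,0,-1,285,-57,0,0,0,0,-1,320,-64,0,0,0,0,-1,355,-71,0,0,0,0,-1,390,-78,0,0,0,0,-1,425,-85,0,0,0,0,-1,455,-91,0,0,0,0,-1,475,-95,0,0,0,0,-1,488,-98,0,0,0,0,-1,494,-99,0,0,0,0,-1,494,-99,0,0,0,0,-1,494,-99,0,0,0,0])

```text
t: 7.85
eef_pos: [617.1, 267.7, 191.1]
tcp_rot: [-3.141, 0.0, 1.256]
ft_force: [0.1, -1.2, -2.4]
opening: 0.498
```

```bash
cat > rail.py <<'E'
from h import *
import sys
W=np.load(f'pics/W{sys.argv[1]}.npy'); X=W.reshape(-1,3); X=X[~np.isnan(X[:,0])]
u=np.array([.955,-.2966]); v=np.array([.2966,.955]); c=np.array([521.8,298.2])
q=X[(X[:,2]>74)&(X[:,2]<86)]; a=(q[:,:2]-c)@u; b=(q[:,:2]-c)@v
m=(abs(b)<18)&(abs(a)<170)
a,b,z=a[m],b[m],q[m,2]; print(len(a),'along',a.min(),a.max(),'z',np.median(z))
for lo in range(-170,170,20):
    s=(a>=lo)&(a<lo+20)
    if s.sum()>20: print(lo,s.sum(),np.percentile(b[s],[2,98]).round(1),'mid',np.percentile(b[s],[2,98]).mean().round(1),z[s].mean().round(1))
E
python3 wr.py 2; python3 rail.py 2
```

```text
7.85 [617.1 267.7 191.1] [-3.1414e+00  3.0000e-04  1.2562e+00] [ 0.1 -1.2 -2.4] 0.49843505479260386
4261 along -69.8937179284741 97.38800245758077 z 79.95490880034549
-70 619 [-9.3 10.3] mid 0.5 80.1
-50 581 [-8.9 10.2] mid 0.7 80.0
-30 552 [-9.3 10.1] mid 0.4 80.1
-10 526 [-8.9 10. ] mid 0.6 80.0
10 505 [-9.3  9.9] mid 0.3 79.9
30 470 [-8.9  9.8] mid 0.5 79.9
50 440 [-9.1  9.7] mid 0.3 79.9
70 437 [-9.4  9.7] mid 0.1 79.9
90 131 [-8.8  9.6] mid 0.4 79.8
```

View pics/w2.png

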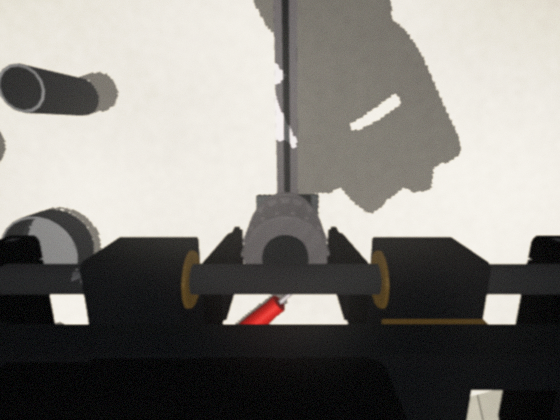

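Wrist view: the rail runs straight under the held sensor, with its centre line within 1 mm and its top at 80. I lower to just above contact.

Emit:
arm_command(motion=[-1,1,0,20,0,0,0,-1,1,0,40,0,0,0,-1,1,0,58,0,0,0,-1,1,0,70,0,0,0,-1,1,0,77,0,0,0,-1,1,0,81,0,0,0,-1,1,0,83,0,0,0,-1,1,0,83,0,0,0,-1,1,0,83,0,0,0])

```text
t: 8.8
eef_pos: [617.6, 269.7, 108.7]
tcp_rot: [3.141, -0.001, 1.257]
ft_force: [-0.7, 0.1, -1.9]
opening: 0.501
```

Emit:
arm_command(motion=[-1,0,0,0.5,0,0,0,-1,0,0,1,0,0,0,-1,0,0,1,0,0,0])

```text
t: 9.1
eef_pos: [617.3, 269.7, 107.2]
tcp_rot: [3.142, -0.0, 1.257]
ft_force: [0.3, -0.9, -1.9]
opening: 0.494
```

Emit:
arm_command(motion=[-1,0,0,0.7,0,0,0,-1,0,0,0.7,0,0,0,-1,0,0,0.7,0,0,0])

```text
t: 9.4
eef_pos: [617.3, 269.6, 106.4]
tcp_rot: [-3.142, -0.0, 1.257]
ft_force: [-0.3, 0.1, -3.1]
opening: 0.498
```

Emit:
arm_command(motion=[-1,0,0,0.7,0,0,0,-1,0,0,0.7,0,0,0,-1,0,0,0.7,0,0,0])

```text
t: 9.7
eef_pos: [617.3, 269.6, 105.7]
tcp_rot: [-3.142, -0.0, 1.257]
ft_force: [0.2, 0.2, -2.0]
opening: 0.5
```

Emit:
arm_command(motion=[-1,0,0,0.7,0,0,0,-1,0,0,0.7,0,0,0,-1,0,0,0.7,0,0,0])

```text
t: 10.0
eef_pos: [617.4, 269.7, 105.4]
tcp_rot: [3.141, -0.0, 1.257]
ft_force: [-0.7, -0.5, 3.4]
opening: 0.5
```

Emit:
arm_command(motion=[-1,0,0,0.5,0,0,0,-1,0,0,0.5,0,0,0,-1,0,0,0.5,0,0,0])

```text
t: 10.3
eef_pos: [617.5, 269.7, 105.4]
tcp_rot: [3.141, -0.001, 1.257]
ft_force: [-2.5, 0.2, 6.8]
opening: 0.496
```

Contact is at TCP z 105.4, as predicted. I release and rise.

Emit:
arm_command(motion=[0.05,0,0,0,0,0,0,0.15,0,0,0,0,0,0,0.3,0,0,0,0,0,0,0.45,0,0,0,0,0,0,0.5,0,0,0,0,0,0,0.5,0,0,-10,0,0,0,0.5,0,0,-25,0,0,0,0.5,0,0,-45,0,0,0,0.5,0,0,-70,0,0,0,0.6,0,0,-90,0,0,0,0.6,0,0,-90,0,0,0])

```text
t: 11.4
eef_pos: [618.6, 270.1, 199.0]
tcp_rot: [3.137, -0.004, 1.257]
ft_force: [-0.2, 0.1, 0.5]
opening: 0.795
```

```bash
cat > sd.py <<'E'
from h import *
import sys
s=env.state(); print(s['t'],s['eef_pos'].round(1),s['tcp_rot'].round(4),s['opening'])
for c in sys.argv[2:]:
    p,d=env.read_camera(c); cv2.imwrite(f'pics/{c}{sys.argv[1]}.png',p[:,:,::-1]); np.save(f'pics/W{c}{sys.argv[1]}.npy',cloud(c,d))
E
python3 sd.py 2 side
```

```text
11.4 [618.6 270.1 199. ] [ 3.1365 -0.0038  1.2571] 0.7950971063450241
```

View pics/side2.png

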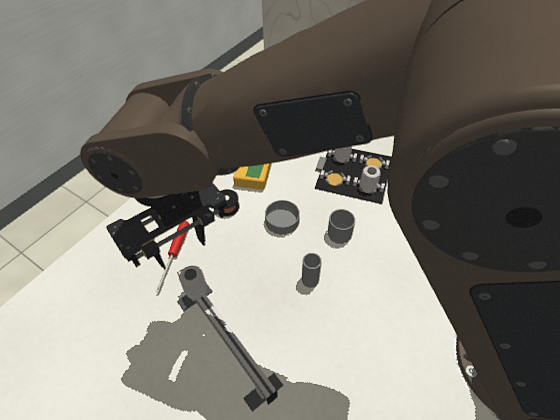

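The sensor stands on the rail at (193,285). Now to sensor B.

Emit:
arm_command(motion=[0.6,-20,5,0,0,0,0,0.6,-55,15,0,0,0,0,0.6,-93,25,0,0,0,0,0.6,-131,35,0,0,0,0,0.6,-169,45,0,0,0,0,0.6,-207,55,0,0,0,0,0.6,-245,65,0,0,0,0,0.6,-283,75,0,0,0,0,0.6,-321,85,0,0,0,0,0.6,-359,95,0,0,0,0,0.6,-397,105,0,0,0,0,0.6,-435,115,0,0,0,0,0.6,-473,125,0,0,0,0,0.6,-508,135,0,0,0,0,0.6,-540,143,0,0,0,0,0.6,-560,149,0,0,0,0,0.6,-574,152,0,0,0,0,0.6,-574,152,20,0,0,0,0.6,-574,152,40,0,0,0,0.6,-574,152,40,0,0,0])

```text
t: 13.45
eef_pos: [583.6, -322.1, 151.8]
tcp_rot: [-3.137, -0.002, 1.257]
ft_force: [0.1, 1.0, 0.2]
opening: 0.799
```

Emit:
arm_command(motion=[0.6,0,0,30,0,0,0,0.6,0,0,60,0,0,0,0.6,0,0,85,0,0,0,0.6,0,0,105,0,0,0,0.6,0,0,117,0,0,0,0.6,0,0,123,0,0,0,0.6,0,0,123,0,0,0,-1,0,0,123,0,0,0,-1,0,0,123,0,0,0,-1,0,0,123,0,0,0,-1,0,0,123,0,0,0,-1,0,0,123,0,0,0,-1,0,0,123,0,0,0,-1,0,0,123,0,0,0])

```text
t: 14.85
eef_pos: [584.9, -323.3, 31.9]
tcp_rot: [3.141, 0.0, 1.257]
ft_force: [-0.4, 0.9, 5.4]
opening: 0.497
```

Emit:
arm_command(motion=[-1,0,0,-2,0,0,0,-1,0,0,-4,0,0,0,-1,0,0,-6,0,0,0,-1,0,0,-8,0,0,0,-1,0,0,-11,0,0,0,-1,0,0,-15,0,0,0,-1,0,0,-20,0,0,0,-1,0,0,-30,0,0,0,-1,0,0,-45,0,0,0,-1,0,0,-65,0,0,0,-1,0,0,-90,0,0,0,-1,0,0,-120,0,0,0,-1,0,0,-150,0,0,0,-1,0,0,-170,0,0,0,-1,0,0,-170,0,0,0,-1,0,0,-170,0,0,0])

```text
t: 16.45
eef_pos: [584.5, -323.1, 201.7]
tcp_rot: [3.141, 0.0, 1.257]
ft_force: [-0.0, 0.5, -2.8]
opening: 0.495
```

```bash
python3 sd.py 3 side
python3 - <<'E'
from h import *
W=np.load('pics/Wside3.npy'); e=env.state()['eef_pos']
X=W.reshape(-1,3); q=X[(np.hypot(X[:,0]-e[0],X[:,1]-e[1])<40)&(X[:,2]<e[2]+3)&(X[:,2]>110)]
print('lowest',len(q),np.percentile(q[:,2],[1,5,50]))
E
```

```text
16.45 [ 584.5 -323.1  201.7] [3.1411e+00 1.0000e-04 1.2570e+00] 0.4950348281529503
lowest 150 [175.6975974  176.87934045 184.98778017]
```

View pics/side3.png

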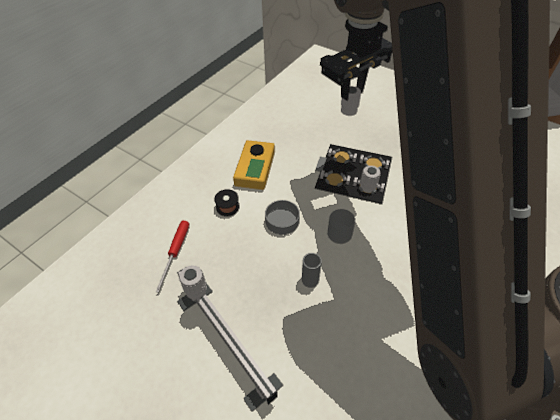

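Emit:
arm_command(motion=[-1,15,-7,0,0,0,0,-1,45,-20,0,0,0,0,-1,80,-35,0,0,0,0,-1,115,-51,0,0,0,0,-1,150,-66,0,0,0,0,-1,185,-81,0,0,0,0,-1,220,-97,0,0,0,0,-1,255,-112,0,0,0,0,-1,290,-128,0,0,0,0,-1,325,-143,0,0,0,0,-1,360,-158,0,0,0,0,-1,395,-174,0,0,0,0,-1,430,-189,0,0,0,0,-1,465,-205,0,0,0,0,-1,500,-220,0,0,0,0,-1,530,-233,0,0,0,0,-1,555,-244,0,0,0,0,-1,568,-250,0,0,0,0,-1,572,-252,0,0,0,0,-1,572,-252,0,0,0,0])

```text
t: 18.5
eef_pos: [521.2, 298.4, 201.1]
tcp_rot: [-3.141, 0.001, 1.258]
ft_force: [-0.3, -0.3, -1.3]
opening: 0.498
```

Emit:
arm_command(motion=[-1,0,0,20,0,0,0,-1,0,0,40,0,0,0,-1,0,0,60,0,0,0,-1,0,0,75,0,0,0,-1,0,0,85,0,0,0,-1,0,0,91,0,0,0,-1,0,0,93,0,0,0,-1,0,0,93,0,0,0,-1,0,0,93,0,0,0,-1,0,0,93,0,0,0])

```text
t: 19.5
eef_pos: [521.8, 298.7, 109.1]
tcp_rot: [3.141, -0.001, 1.257]
ft_force: [-0.2, -0.7, -2.0]
opening: 0.5
```

Emit:
arm_command(motion=[-1,0,0,0.8,0,0,0,-1,0,0,1.6,0,0,0,-1,0,0,2.4,0,0,0,-1,0,0,2.4,0,0,0])

```text
t: 19.9
eef_pos: [521.5, 298.6, 106.0]
tcp_rot: [-3.141, 0.0, 1.257]
ft_force: [0.3, 0.2, -1.4]
opening: 0.496
```

Emit:
arm_command(motion=[-1,0,0,0.5,0,0,0,-1,0,0,1,0,0,0,-1,0,0,1,0,0,0])

```text
t: 20.2
eef_pos: [521.7, 298.6, 105.8]
tcp_rot: [3.141, -0.0, 1.257]
ft_force: [-2.6, -0.9, 4.9]
opening: 0.496
```

Emit:
arm_command(motion=[0.05,0,0,0,0,0,0,0.15,0,0,0,0,0,0,0.3,0,0,0,0,0,0,0.45,0,0,0,0,0,0,0.5,0,0,0,0,0,0,0.5,0,0,-10,0,0,0,0.5,0,0,-25,0,0,0,0.5,0,0,-45,0,0,0,0.5,0,0,-70,0,0,0,0.6,0,0,-95,0,0,0,0.6,0,0,-95,0,0,0])

```text
t: 21.3
eef_pos: [522.8, 299.2, 204.1]
tcp_rot: [3.137, -0.004, 1.257]
ft_force: [-0.6, -0.1, 0.1]
opening: 0.795
```

```bash
python3 sd.py 4 side
```

```text
21.3 [522.8 299.2 204.1] [ 3.1372 -0.004   1.2571] 0.7946639470039017
```

View pics/side4.png

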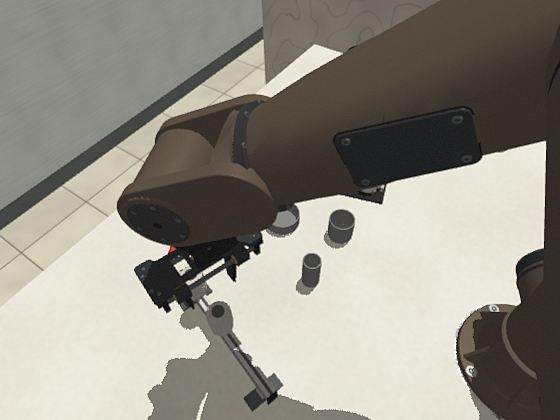

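Emit:
arm_command(motion=[0.6,-20,4,0,0,0,0,0.6,-55,12,0,0,0,0,0.6,-93,20,0,0,0,0,0.6,-131,29,0,0,0,0,0.6,-169,37,0,0,0,0,0.6,-207,46,0,0,0,0,0.6,-245,54,0,0,0,0,0.6,-283,62,0,0,0,0,0.6,-321,71,0,0,0,0,0.6,-359,79,0,0,0,0,0.6,-397,87,0,0,0,0,0.6,-435,96,0,0,0,0,0.6,-470,104,0,0,0,0,0.6,-505,111,0,0,0,0,0.6,-530,117,0,0,0,0,0.6,-547,120,0,0,0,0,0.6,-547,120,0,0,0,0,0.6,-547,120,20,0,0,0,0.6,-547,120,45,0,0,0,0.6,-547,120,45,0,0,0])

```text
t: 23.35
eef_pos: [465.8, -256.8, 152.7]
tcp_rot: [-3.137, -0.002, 1.258]
ft_force: [-0.4, 0.2, 0.3]
opening: 0.802
```

Emit:
arm_command(motion=[0.6,0,0,30,0,0,0,0.6,0,0,60,0,0,0,0.6,0,0,85,0,0,0,0.6,0,0,105,0,0,0,0.6,0,0,118,0,0,0,0.6,0,0,124,0,0,0,0.6,0,0,124,0,0,0,-1,0,0,124,0,0,0,-1,0,0,124,0,0,0,-1,0,0,124,0,0,0,-1,0,0,124,0,0,0,-1,0,0,124,0,0,0,-1,0,0,124,0,0,0,-1,0,0,124,0,0,0])

```text
t: 24.75
eef_pos: [467.1, -258.8, 31.4]
tcp_rot: [3.141, 0.0, 1.257]
ft_force: [-0.3, 1.1, 5.5]
opening: 0.497
```

Emit:
arm_command(motion=[-1,0,0,-2,0,0,0,-1,0,0,-4,0,0,0,-1,0,0,-6,0,0,0,-1,0,0,-8,0,0,0,-1,0,0,-11,0,0,0,-1,0,0,-15,0,0,0,-1,0,0,-20,0,0,0,-1,0,0,-30,0,0,0,-1,0,0,-45,0,0,0,-1,0,0,-65,0,0,0,-1,0,0,-90,0,0,0,-1,0,0,-120,0,0,0,-1,0,0,-150,0,0,0,-1,0,0,-170,0,0,0,-1,0,0,-170,0,0,0,-1,0,0,-170,0,0,0])

```text
t: 26.35
eef_pos: [466.7, -258.6, 201.0]
tcp_rot: [3.141, 0.0, 1.257]
ft_force: [0.7, -0.4, -1.9]
opening: 0.496
```

```bash
python3 sd.py 5 side
python3 - <<'E'
from h import *
W=np.load('pics/Wside5.npy'); e=env.state()['eef_pos']
X=W.reshape(-1,3); q=X[(np.hypot(X[:,0]-e[0],X[:,1]-e[1])<40)&(X[:,2]<e[2]+3)&(X[:,2]>110)]
print('lowest',len(q),np.percentile(q[:,2],[1,5,50]) if len(q) else '')
E
```

```text
26.35 [ 466.7 -258.6  201. ] [3.1412 0.     1.257 ] 0.49583675191473797
lowest 164 [174.52600742 176.61178098 184.12073795]
```

View pics/side5.png

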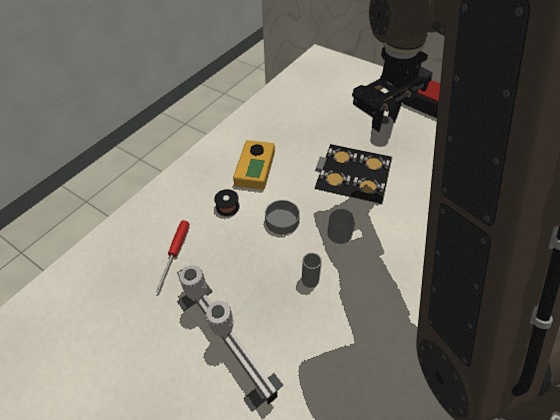

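All four sockets are empty, two sensors stand on the rail at (192,282) and (219,318), and the third is held. I carry it to the near rail spot.

Emit:
arm_command(motion=[-1,15,-6,0,0,0,0,-1,45,-18,0,0,0,0,-1,80,-32,0,0,0,0,-1,115,-46,0,0,0,0,-1,150,-60,0,0,0,0,-1,185,-74,0,0,0,0,-1,220,-89,0,0,0,0,-1,255,-103,0,0,0,0,-1,290,-117,0,0,0,0,-1,325,-131,0,0,0,0,-1,360,-145,0,0,0,0,-1,395,-159,0,0,0,0,-1,430,-173,0,0,0,0,-1,465,-187,0,0,0,0,-1,495,-199,0,0,0,0,-1,520,-209,0,0,0,0,-1,538,-217,0,0,0,0,-1,546,-220,0,0,0,0,-1,546,-220,0,0,0,0,-1,546,-220,0,0,0,0])

```text
t: 28.4
eef_pos: [425.8, 327.9, 200.7]
tcp_rot: [-3.141, 0.001, 1.257]
ft_force: [0.8, -0.5, -2.2]
opening: 0.497
```

Emit:
arm_command(motion=[-1,0,0,20,0,0,0,-1,0,0,40,0,0,0,-1,0,0,60,0,0,0,-1,0,0,75,0,0,0,-1,0,0,85,0,0,0,-1,0,0,91,0,0,0,-1,0,0,94,0,0,0,-1,0,0,95,0,0,0,-1,0,0,95,0,0,0,-1,0,0,95,0,0,0])

```text
t: 29.4
eef_pos: [426.4, 328.6, 106.6]
tcp_rot: [3.141, -0.001, 1.257]
ft_force: [0.3, -0.2, -3.1]
opening: 0.5
```

Emit:
arm_command(motion=[-1,0,0,0.5,0,0,0,-1,0,0,1,0,0,0,-1,0,0,1,0,0,0])

```text
t: 29.7
eef_pos: [426.3, 328.6, 105.4]
tcp_rot: [3.141, -0.0, 1.257]
ft_force: [-0.5, 0.9, 0.0]
opening: 0.498
```

Contact is just beginning (the force has changed by +2.5 N). A little further, then release.

Emit:
arm_command(motion=[-1,0,0,0.4,0,0,0,-1,0,0,0.4,0,0,0])

```text
t: 29.9
eef_pos: [426.3, 328.6, 105.4]
tcp_rot: [3.141, -0.001, 1.257]
ft_force: [-2.8, -1.7, 6.9]
opening: 0.494
```

Emit:
arm_command(motion=[0.05,0,0,0,0,0,0,0.15,0,0,0,0,0,0,0.3,0,0,0,0,0,0,0.45,0,0,0,0,0,0,0.5,0,0,0,0,0,0,0.5,0,0,-10,0,0,0,0.5,0,0,-25,0,0,0,0.5,0,0,-45,0,0,0,0.5,0,0,-70,0,0,0,0.6,0,0,-95,0,0,0,0.6,0,0,-95,0,0,0])

```text
t: 31.0
eef_pos: [427.3, 329.2, 203.4]
tcp_rot: [3.138, -0.004, 1.257]
ft_force: [0.0, -0.3, -0.1]
opening: 0.796
```

Emit:
arm_command(motion=[0.6,-20,8,0,0,0,0,0.6,-55,22,0,0,0,0,0.6,-90,37,0,0,0,0,0.6,-125,51,0,0,0,0,0.6,-160,66,0,0,0,0,0.6,-195,80,0,0,0,0,0.6,-230,94,0,0,0,0,0.6,-265,109,0,0,0,0,0.7,-300,123,0,0,0,0,0.8,-335,137,0,0,0,0,0.8,-360,148,0,0,0,0,0.8,-378,155,0,0,0,0,0.8,-378,155,0,0,0,0,0.8,-378,155,0,0,0,0])

```text
t: 32.4
eef_pos: [456.6, -78.7, 199.5]
tcp_rot: [-3.141, -0.0, 1.256]
ft_force: [0.0, 1.0, -0.0]
opening: 0.897
```

```bash
python3 sd.py 6 side top; python3 wr.py 6
python3 - <<'E'
from h import *
from meas import T
import cv2
for f in ['side6','top6','6']:
    X=np.load(f'pics/W{f}.npy').reshape(-1,3); X=X[~np.isnan(X[:,0])]
    for n,(x,y,h,r) in T.items():
        q=X[(np.hypot(X[:,0]-x,X[:,1]-y)<r+20)&(X[:,2]>h-6)&(X[:,2]<h+8)]
        if len(q)>20: print(f,n,len(q),circ(q[:,:2]).round(1),np.median(q[:,2]).round(1))
a=cv2.imread('pics/top6.png');b=cv2.imread('pics/side6.png')
c=np.vstack([a,b])[:, :]; cv2.imwrite('pics/c6.png',cv2.resize(np.hstack([a,b]),(800,300)))
E
```

```text
32.4 [456.6 -78.7 199.5] [-3.1410e+00 -2.0000e-04  1.2559e+00] 0.8969359133408895
32.5 [456.7 -78.1 199.7] [-3.1413e+00 -2.0000e-04  1.2576e+00] [ 0.2  0.4 -0.9] 0.9003427575458619
side6 L 78 [627.8  11.2  43.1] 31.9
side6 M 141 [456.3 -76.8  30.2] 60.5
side6 S 110 [449.8  77.6  19.3] 84.5
top6 L 94 [628.1   7.9  43.2] 33.3
top6 S 92 [450.2  73.8  19.2] 85.3
6 L 124 [628.2   8.4  42.2] 33.1
6 M 592 [457.3 -78.8  30.1] 61.4
6 S 600 [450.6  74.8  19.2] 85.3
```

View pics/c6.png

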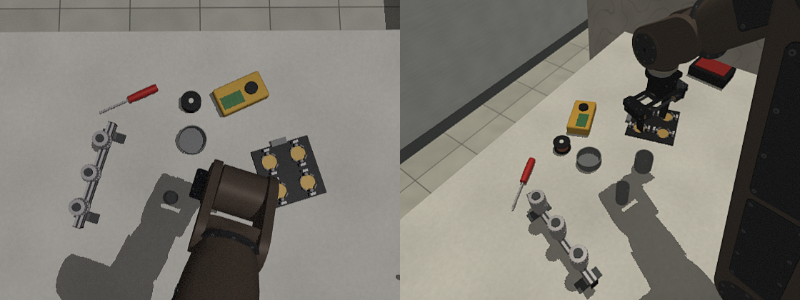

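View pics/w6.png

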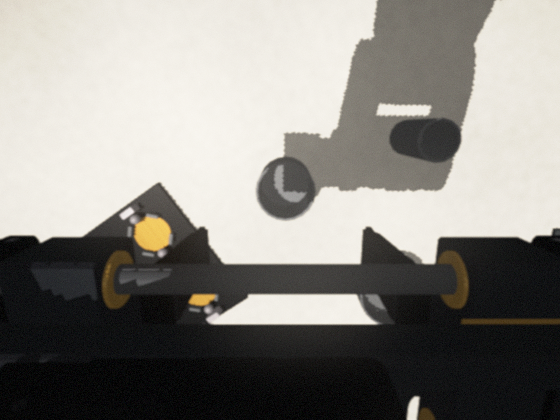

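The top view shows all three sensors standing on the rail. The large tub has been knocked to about (628,9.5). The medium tub is directly below the gripper, so I grip it near its rim.

Emit:
arm_command(motion=[0.8,0,0,30,0,0,0,0.8,0,0,65,0,0,0,0.8,0,0,100,0,0,0,0.8,0,0,125,0,0,0,0.8,0,0,145,0,0,0,0.8,0,0,157,0,0,0,0.8,0,0,161,0,0,0,0.8,0,0,161,0,0,0,-1,0,0,161,0,0,0,-1,0,0,161,0,0,0,-1,0,0,161,0,0,0,-1,0,0,161,0,0,0,-1,0,0,161,0,0,0,-1,0,0,161,0,0,0,-1,0,0,161,0,0,0])

```text
t: 34.05
eef_pos: [456.9, -78.9, 38.7]
tcp_rot: [-3.142, -0.0, 1.257]
ft_force: [0.3, 0.3, -0.2]
opening: 0.365
```

Emit:
arm_command(motion=[-1,0,0,-5,0,0,0,-1,0,0,-15,0,0,0,-1,0,0,-35,0,0,0,-1,0,0,-60,0,0,0,-1,0,0,-90,0,0,0,-1,0,0,-120,0,0,0,-1,0,0,-120,0,0,0])

```text
t: 34.75
eef_pos: [458.4, -79.3, 162.7]
tcp_rot: [3.135, -0.0, 1.257]
ft_force: [0.2, 0.0, 0.1]
opening: 0.005
```

The fingers closed fully, so the grip missed. I look again.

```bash
python3 sd.py 7 side; python3 wr.py 7
python3 - <<'E'
from h import *
from meas import T
for f in ['side7','7']:
    X=np.load(f'pics/W{f}.npy').reshape(-1,3); X=X[~np.isnan(X[:,0])]
    for n,(x,y,h,r) in T.items():
        if n=='L': x,y=628,9.5
        q=X[(np.hypot(X[:,0]-x,X[:,1]-y)<r+50)&(X[:,2]>h-6)&(X[:,2]<h+8)]
        if len(q)>20: print(f,n,len(q),circ(q[:,:2]).round(1),np.median(q[:,2]).round(1))
E
```

```text
34.75 [458.4 -79.3 162.7] [ 3.1350e+00 -1.0000e-04  1.2572e+00] 0.004749074470549024
34.8 [457.6 -79.  160.9] [ 3.1373e+00 -1.0000e-04  1.2570e+00] [-0.6  0.3  0.3] 0.006939123375965869
side7 L 181 [628.2  11.6  43.3] 32.5
side7 M 144 [456.5 -76.8  30.4] 60.2
side7 S 109 [449.7  77.8  19.5] 84.4
7 L 152 [628.7   9.5  42.8] 32.5
7 M 704 [457.3 -78.7  30. ] 61.4
7 S 848 [450.6  74.8  19.2] 85.2
```

View pics/side7.png

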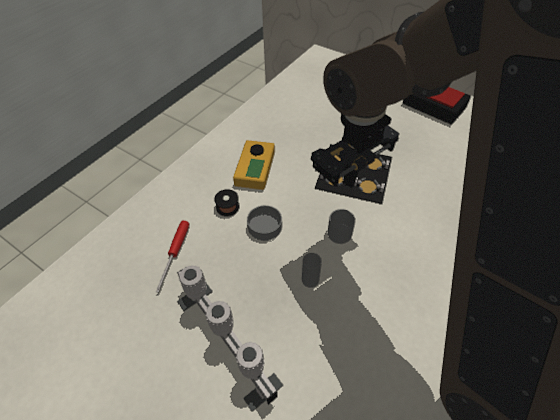

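View pics/w7.png

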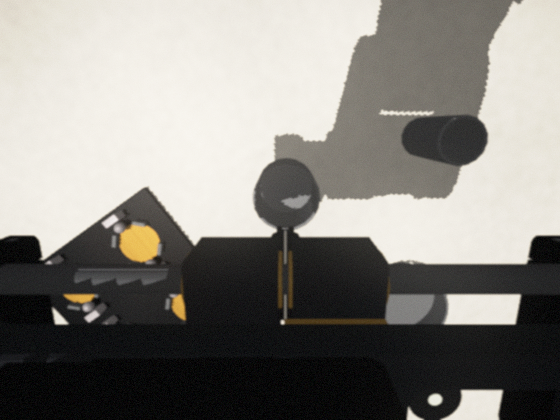

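The tub is undisturbed and directly below the gripper, yet the fingers closed. I retry in smaller steps and look in between.

Emit:
arm_command(motion=[0.8,0,0,0,0,0,0,0.8,0,0,0,0,0,0,0.8,0,0,0,0,0,0,0.8,0,0,0,0,0,0,0.8,0,0,0,0,0,0,0.8,0,0,0,0,0,0,0.8,0,0,0,0,0,0,0.8,0,0,0,0,0,0])

```text
t: 35.65
eef_pos: [456.9, -78.9, 158.7]
tcp_rot: [3.142, -0.0, 1.257]
ft_force: [0.9, -0.9, 0.3]
opening: 0.62
```

Emit:
arm_command(motion=[0.8,0,0,0,0,0,0,0.8,0,0,0,0,0,0,0.8,0,0,30,0,0,0,0.8,0,0,60,0,0,0,0.8,0,0,85,0,0,0,0.8,0,0,90,0,0,0,0.8,0,0,90,0,0,0])

```text
t: 36.35
eef_pos: [456.8, -78.8, 68.5]
tcp_rot: [-3.14, -0.0, 1.257]
ft_force: [0.3, 0.1, -0.8]
opening: 0.901
```

```bash
python3 wr.py 8; python3 sd.py 8 side
python3 - <<'E'
import cv2
a=cv2.imread('pics/side8.png')[100:300,240:460]; cv2.imwrite('pics/s8c.png',cv2.resize(a,None,fx=3,fy=3))
E
```

```text
36.35 [456.8 -78.8  68.5] [-3.1402e+00 -1.0000e-04  1.2570e+00] [ 0.3  0.1 -0.8] 0.9007345982108536
36.4 [457.3 -78.9  69.2] [ 3.1414e+00 -1.0000e-04  1.2571e+00] 0.8990616018305729
```

View pics/w8.png

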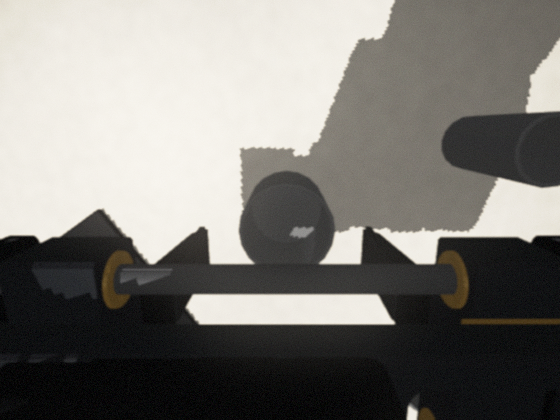

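View pics/s8c.png

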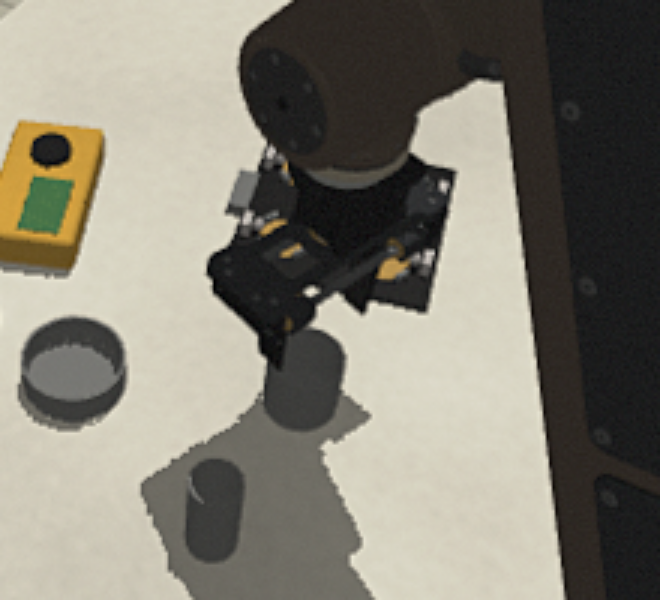

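The tub's rim lies centred between the fingers. I descend and close partway.

Emit:
arm_command(motion=[0.8,0,0,10,0,0,0,0.8,0,0,20,0,0,0,0.8,0,0,30,0,0,0,0.8,0,0,30,0,0,0,0.5,0,0,30,0,0,0,0.4,0,0,30,0,0,0,0.3,0,0,30,0,0,0,0.3,0,0,30,0,0,0])

```text
t: 37.25
eef_pos: [457.1, -78.9, 39.0]
tcp_rot: [3.141, -0.0, 1.257]
ft_force: [-0.0, 0.6, 0.5]
opening: 0.663
```

```bash
python3 wr.py 9; python3 sd.py 9 side
python3 - <<'E'
import cv2
a=cv2.imread('pics/side9.png')[100:300,240:460]; cv2.imwrite('pics/s9c.png',cv2.resize(a,None,fx=3,fy=3))
E
```

```text
37.25 [457.1 -78.9  39. ] [ 3.1411e+00 -1.0000e-04  1.2570e+00] [-0.   0.6  0.5] 0.662723154972489
37.3 [457.1 -78.9  38.9] [ 3.1411e+00 -1.0000e-04  1.2570e+00] 0.6561957817876257
```

View pics/w9.png

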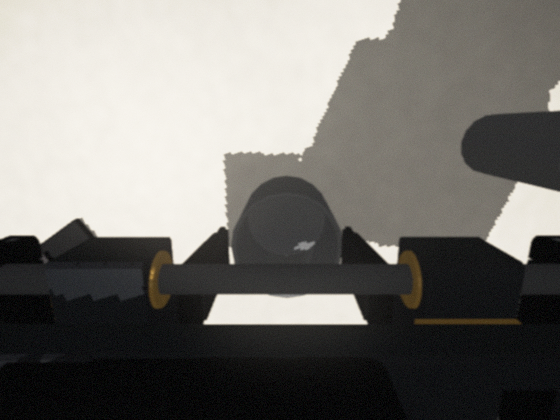

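View pics/s9c.png

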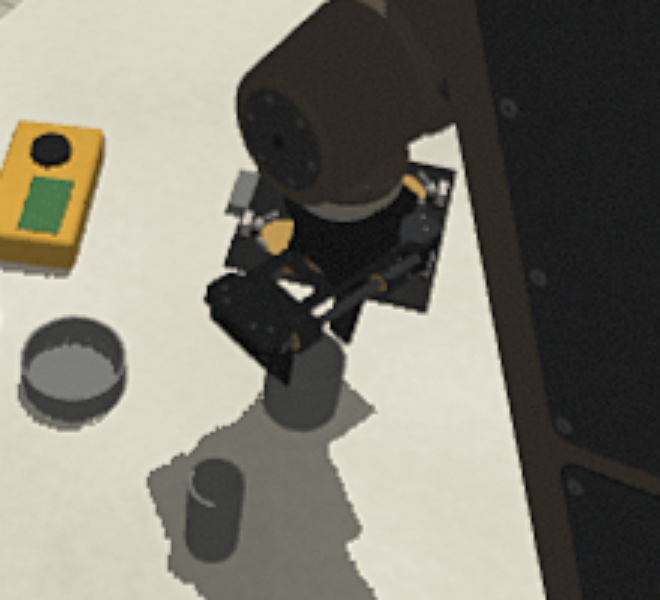

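Emit:
arm_command(motion=[-1,0,0,0,0,0,0,-1,0,0,0,0,0,0])

```text
t: 37.55
eef_pos: [457.0, -78.9, 38.8]
tcp_rot: [3.142, -0.0, 1.257]
ft_force: [0.4, -0.2, -0.2]
opening: 0.536
```

```bash
python3 wr.py 10
```

```text
37.55 [457.  -78.9  38.8] [ 3.1415e+00 -1.0000e-04  1.2571e+00] [ 0.4 -0.2 -0.2] 0.5359927522553534
```

View pics/w10.png

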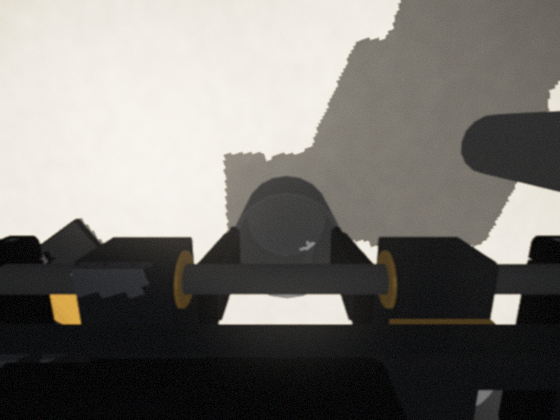

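Run:
```python
from h import *
s=env.state();k=env.calibration('wrist');T=np.linalg.inv(k['cam_to_world'])
R=cv2.Rodrigues(np.array([0,0,0.]))[0]
e=s['eef_pos']
yaw=s['tcp_rot'][2]; x=np.array([np.cos(yaw),np.sin(yaw),0])
def pr(p):
    c=T[:3,:3]@p+T[:3,3]; return (k['fx']*c[0]/c[2]+k['cx'],k['fy']*c[1]/c[2]+k['cy'],c[2])
h=s['opening']*47.5
for dz in (0,19,40,59):
  print(dz,[np.round(pr(e+np.array([0,0,dz])+o*x),1) for o in(-h,0,h)])
W=np.load('pics/W10.npy')
for v in (232,240,250,260,290,300,310,318):
    print(v,[(u,W[v,u].round()) for u in (215,232,240,285,340,352)])
```

```text
0 [array([248.7, 232.6, 204.4]), array([285.5, 232.6, 204.4]), array([322.3, 232.6, 204.4])]
19 [array([245.1, 243.2, 185.9]), array([285.6, 243.2, 185.9]), array([326. , 243.2, 186. ])]
40 [array([240.2, 257.7, 165.5]), array([285.7, 257.7, 165.5]), array([331.1, 257.7, 165.5])]
59 [array([234.6, 274.2, 147. ]), array([285.8, 274.2, 147.1]), array([336.9, 274.3, 147.1])]
232 [(215, array([ 453., -134.,   -0.])), (232, array([ 437., -102.,   73.])), (240, array([ 446., -105.,   44.])), (285, array([468., -83.,   4.])), (340, array([454., -48.,  73.])), (352, array([485., -34.,  -0.]))]
240 [(215, array([ 459., -136.,   -1.])), (232, array([ 439., -101.,   82.])), (240, array([ 451., -107.,   45.])), (285, array([473., -85.,   5.])), (340, array([454., -50.,  85.])), (352, array([456., -44.,  84.]))]
250 [(215, array([ 436., -105.,   98.])), (232, array([ 442., -102.,   86.])), (240, array([ 456., -108.,   49.])), (285, array([481., -87.,   4.])), (340, array([455., -52.,  95.])), (352, array([455., -47.,  98.]))]
260 [(215, array([ 436., -103.,  110.])), (232, array([ 447., -103.,   
[... 318 characters left out ...]
)), (352, array([438., -55., 158.]))]
300 [(215, array([ 448., -105.,  120.])), (232, array([ 510., -141.,    0.])), (240, array([ 513., -135.,   -1.])), (285, array([ 524., -101.,   -0.])), (340, array([537., -59.,  -0.])), (352, array([466., -54., 119.]))]
310 [(215, array([ 452., -106.,  121.])), (232, array([ 518., -144.,    1.])), (240, array([ 521., -138.,   -1.])), (285, array([ 532., -103.,    0.])), (340, array([546., -61.,  -0.])), (352, array([471., -55., 118.]))]
318 [(215, array([ 455., -107.,  122.])), (232, array([ 526., -147.,   -1.])), (240, array([ 528., -141.,    0.])), (285, array([ 539., -106.,   -0.])), (340, array([552., -63.,   0.])), (352, array([473., -56., 119.]))]
```

Run:
```python
import cv2
a=cv2.imread('pics/w10.png')[165:330,180:390]; a=cv2.convertScaleAbs(a,alpha=2.2,beta=10)
cv2.imwrite('pics/w10c.png',cv2.resize(a,None,fx=3.6,fy=3.6,interpolation=cv2.INTER_CUBIC))
```

```text
(no output)
```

View pics/w10c.png

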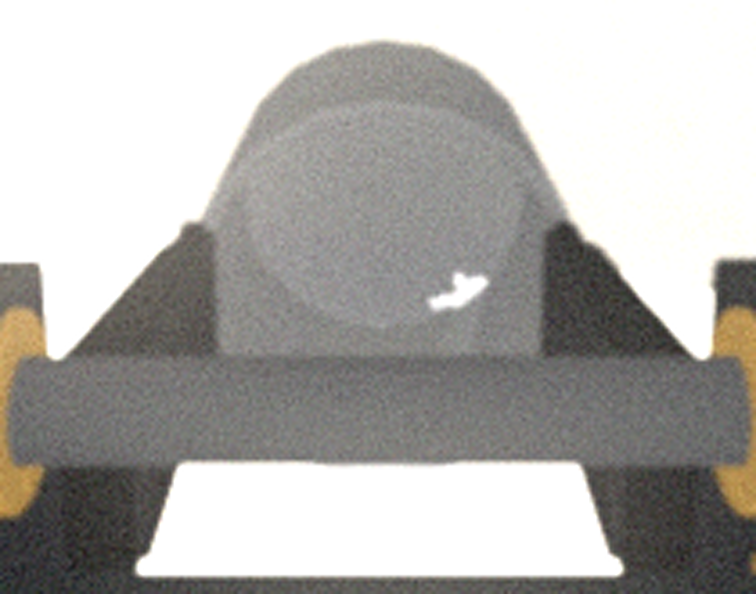

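The fingers visibly sink through the rim wall without resistance. I reopen, go lower to about mid-wall, and test the grip there.

Emit:
arm_command(motion=[0.7,0,0,0,0,0,0,0.7,0,0,0,0,0,0,0.7,0,0,0,0,0,0,0.7,0,0,0,0,0,0,0.7,0,0,0,0,0,0,0.7,0,0,10,0,0,0,0.7,0,0,20,0,0,0,0.7,0,0,26,0,0,0,0.7,0,0,26,0,0,0,0.3,0,0,26,0,0,0,-1,0,0,26,0,0,0,-1,0,0,26,0,0,0,-1,0,0,26,0,0,0,-1,0,0,26,0,0,0])

```text
t: 39.0
eef_pos: [457.1, -78.9, 13.0]
tcp_rot: [3.141, -0.0, 1.257]
ft_force: [0.1, 0.4, 3.4]
opening: 0.655
```

```bash
python3 wr.py 11;  python3 - <<'E'
import cv2
a=cv2.imread('pics/w11.png')[165:330,180:390]; a=cv2.convertScaleAbs(a,alpha=2.2,beta=10)
cv2.imwrite('pics/w11c.png',cv2.resize(a,None,fx=3.6,fy=3.6,interpolation=cv2.INTER_CUBIC))
E
```

```text
39.0 [457.1 -78.9  13. ] [ 3.141e+00 -1.000e-04  1.257e+00] [0.1 0.4 3.4] 0.6551417436596304
```

View pics/w11c.png

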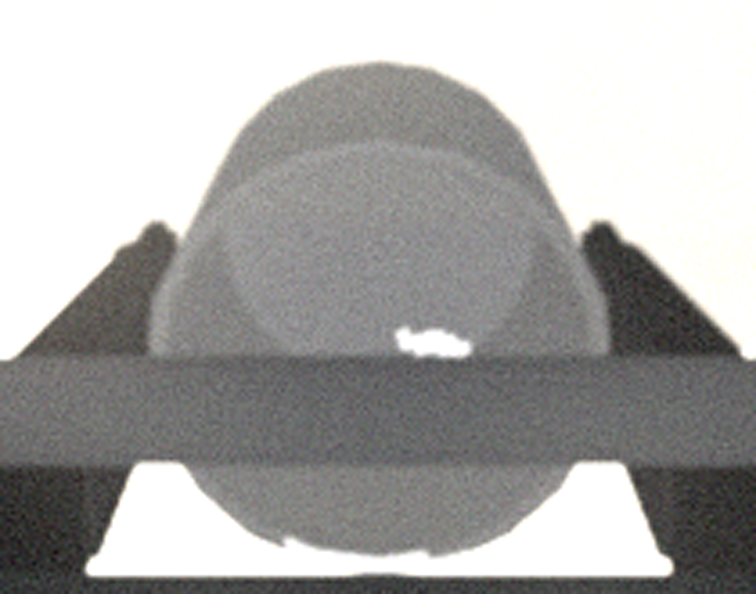

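At mid-height the grip holds (opening 0.655 matches 64 mm). I look for a higher grip that still bites, to clear the large tub's rim.

Emit:
arm_command(motion=[0.5,0,0,0,0,0,0,0.5,0,0,0,0,0,0,0.5,0,0,-8,0,0,0,0.5,0,0,-16,0,0,0,0.5,0,0,-16,0,0,0,-1,0,0,-16,0,0,0,-1,0,0,-16,0,0,0,-1,0,0,-16,0,0,0])

```text
t: 39.85
eef_pos: [457.0, -78.8, 28.8]
tcp_rot: [3.142, -0.0, 1.257]
ft_force: [-0.6, 0.9, 5.7]
opening: 0.652
```

Emit:
arm_command(motion=[-1,0,0,0,0,0,0,-1,0,0,0,0,0,0,-1,0,0,0,0,0,0])

```text
t: 40.15
eef_pos: [457.0, -78.8, 28.8]
tcp_rot: [3.142, -0.0, 1.257]
ft_force: [-1.2, 0.1, 5.3]
opening: 0.653
```

It holds at tip height 28.8, which will be 32.8 once nested, level with the large tub's rim. I lift.

Emit:
arm_command(motion=[-1,0,0,-3,0,0,0,-1,0,0,-8,0,0,0,-1,0,0,-18,0,0,0,-1,0,0,-35,0,0,0,-1,0,0,-60,0,0,0,-1,0,0,-85,0,0,0,-1,0,0,-110,0,0,0,-1,0,0,-120,0,0,0,-1,0,0,-120,0,0,0,-1,0,0,-120,0,0,0])

```text
t: 41.15
eef_pos: [456.6, -78.8, 148.2]
tcp_rot: [-3.141, -0.0, 1.257]
ft_force: [0.4, -0.0, -1.3]
opening: 0.649
```

```bash
python3 wr.py 12; python3 sd.py 12 side top
python3 - <<'E'
from h import *
for f in ['side12','top12','12']:
    X=np.load(f'pics/W{f}.npy').reshape(-1,3); X=X[~np.isnan(X[:,0])]
    q=X[(np.hypot(X[:,0]-628,X[:,1]-9.5)<80)&(X[:,2]>28)&(X[:,2]<42)]
    if len(q)>20: print(f,len(q),circ(q[:,:2]).round(1),np.median(q[:,2]).round(1))
a=cv2.imread('pics/side12.png'); cv2.imwrite('pics/s12c.png',cv2.resize(a[80:320,160:480],None,fx=2.4,fy=2.4))
E
```

```text
41.15 [456.6 -78.8 148.2] [-3.141e+00 -1.000e-04  1.257e+00] [ 0.4 -0.  -1.3] 0.6487548126803743
41.2 [456.4 -78.7 147.8] [-3.140e+00 -1.000e-04  1.257e+00] 0.6514759852869338
side12 175 [628.   11.6  43.3] 32.1
top12 186 [628.1   7.9  43.2] 33.6
```

View pics/s12c.png

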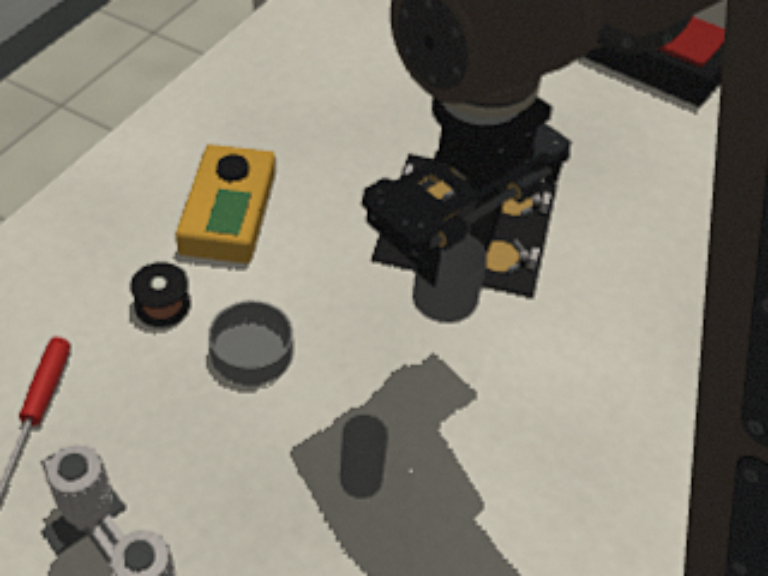

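View pics/w12.png

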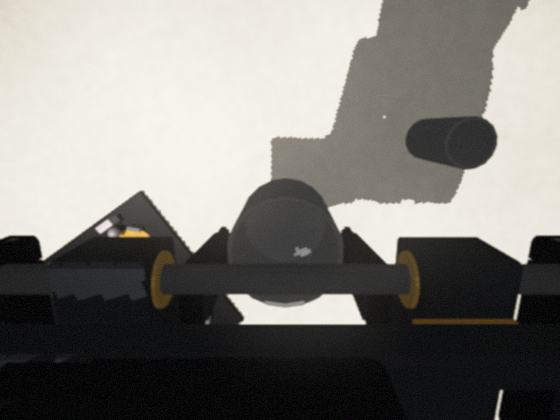

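Held upright and clear, with the large tub at (628, 9.7). I carry it over there.

Emit:
arm_command(motion=[-1,10,10,0,0,0,0,-1,30,30,0,0,0,0,-1,52,51,0,0,0,0,-1,74,73,0,0,0,0,-1,96,95,0,0,0,0,-1,116,115,0,0,0,0,-1,130,129,0,0,0,0,-1,137,135,0,0,0,0,-1,137,135,0,0,0,0,-1,137,135,20,0,0,0,-1,137,135,40,0,0,0,-1,137,135,60,0,0,0,-1,137,135,70,0,0,0,-1,137,135,70,0,0,0,-1,137,135,70,0,0,0])

```text
t: 42.8
eef_pos: [627.8, 9.6, 79.4]
tcp_rot: [3.141, -0.0, 1.257]
ft_force: [-0.2, -0.8, -1.8]
opening: 0.65
```

```bash
python3 wr.py 13; python3 sd.py 13 side
python3 - <<'E'
from h import *
a=cv2.imread('pics/side13.png'); cv2.imwrite('pics/s13c.png',cv2.resize(a[120:300,180:400],None,fx=3,fy=3))
E
```

```text
42.8 [627.8   9.6  79.4] [ 3.1411e+00 -2.0000e-04  1.2568e+00] [-0.2 -0.8 -1.8] 0.6504792761981306
42.85 [628.    9.6  79.7] [ 3.1404e+00 -3.0000e-04  1.2568e+00] 0.6511485662658095
```

View pics/s13c.png

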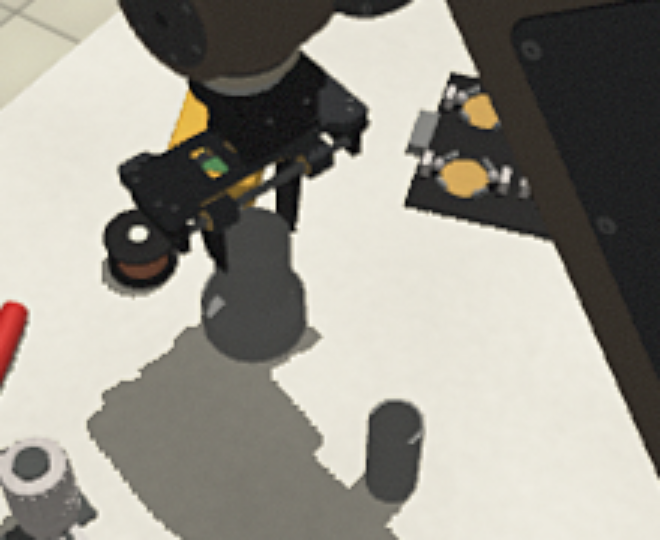

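View pics/w13.png

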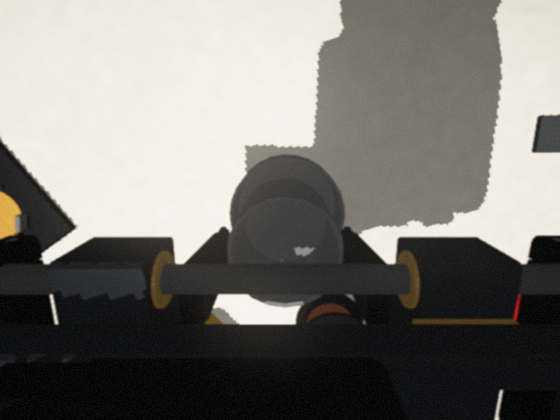

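Both views show the medium tub centred over the large one. I lower it.

Emit:
arm_command(motion=[-1,0,0,10,0,0,0,-1,0,0,20,0,0,0,-1,0,0,28,0,0,0,-1,0,0,35,0,0,0,-1,0,0,40,0,0,0,-1,0,0,43,0,0,0,-1,0,0,45,0,0,0,-1,0,0,45,0,0,0,-1,0,0,45,0,0,0])

```text
t: 43.8
eef_pos: [627.8, 9.8, 34.0]
tcp_rot: [3.141, -0.0, 1.257]
ft_force: [-0.1, 0.0, -1.5]
opening: 0.653
```

Emit:
arm_command(motion=[-1,0,0,0.6,0,0,0,-1,0,0,1.2,0,0,0,-1,0,0,1.2,0,0,0])

```text
t: 44.1
eef_pos: [627.8, 9.8, 32.8]
tcp_rot: [3.141, -0.0, 1.257]
ft_force: [-0.2, 1.1, 2.1]
opening: 0.652
```

Emit:
arm_command(motion=[-1,0,0,0.6,0,0,0,-1,0,0,0.6,0,0,0,-1,0,0,0.6,0,0,0])

```text
t: 44.4
eef_pos: [627.8, 9.8, 32.8]
tcp_rot: [3.141, -0.0, 1.257]
ft_force: [-2.5, 0.9, 8.4]
opening: 0.654
```

Contact is at 32.8, exactly fully seated. I open slightly and rise.

Emit:
arm_command(motion=[0.36,0,0,0,0,0,0,0.38,0,0,0,0,0,0,0.38,0,0,-2,0,0,0,0.4,0,0,-5,0,0,0,0.5,0,0,-10,0,0,0,0.6,0,0,-20,0,0,0,0.6,0,0,-40,0,0,0,0.6,0,0,-65,0,0,0,0.6,0,0,-90,0,0,0,0.6,0,0,-120,0,0,0,0.6,0,0,-145,0,0,0,0.6,0,0,-145,0,0,0])

```text
t: 45.6
eef_pos: [629.0, 9.7, 181.3]
tcp_rot: [3.135, -0.002, 1.257]
ft_force: [0.7, -0.5, -0.4]
opening: 0.803
```

```bash
cat > tub.py <<'E'
from h import *
import sys
for f in sys.argv[1:]:
    X=np.load(f'pics/W{f}.npy').reshape(-1,3); X=X[~np.isnan(X[:,0])]
    for n,x,y,R,lo,hi in [('L',628,9.7,55,29,40),('M',628,9.7,45,58,72),('S',450.2,75.5,30,79,92)]:
        q=X[(np.hypot(X[:,0]-x,X[:,1]-y)<R)&(X[:,2]>lo)&(X[:,2]<hi)]
        if n=='L': q=q[np.hypot(q[:,0]-x,q[:,1]-y)>36]
        if len(q)>20: print(f,n,len(q),circ(q[:,:2]).round(1),np.percentile(q[:,2],[10,50,90]).round(1))
E
python3 wr.py 14; python3 sd.py 14 side top; python3 tub.py 14 side14 top14
python3 - <<'E'
from h import *
a=cv2.imread('pics/side14.png'); b=cv2.imread('pics/w14.png');cv2.imwrite('pics/c14.png',cv2.resize(np.hstack([a,b]),(800,300)))
E
```

```text
45.6 [629.    9.7 181.3] [ 3.1353e+00 -1.5000e-03  1.2571e+00] [ 0.7 -0.5 -0.4] 0.8032006394008033
45.65 [628.2   9.7 179.2] [ 3.138e+00 -9.000e-04  1.257e+00] 0.7993712699043888
14 L 777 [629.2   9.8  43.1] [31.7 33.4 34.5]
14 M 748 [627.8   9.   30. ] [60.9 65.4 66.5]
side14 L 107 [627.9  11.9  43.2] [30.2 32.8 35.1]
side14 M 159 [626.5  10.5  30.3] [59.3 64.  66.5]
side14 S 115 [449.8  77.7  19.4] [80.3 84.7 86.8]
```

View pics/c14.png

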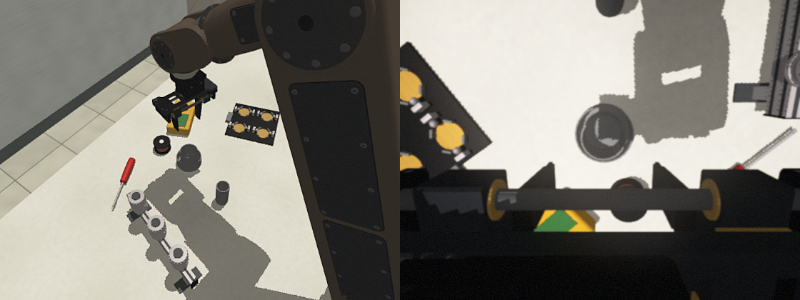

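The medium tub's rim is at 65.5 (66 expected), so it is fully nested. Next is the small tub.

Emit:
arm_command(motion=[0.5,1,-20,0,0,0,0,0.5,2,-50,0,0,0,0,0.5,3,-80,0,0,0,0,0.4,4,-110,0,0,0,0,0.3,6,-140,0,0,0,0,0.3,7,-170,0,0,0,0,0.3,8,-189,0,0,0,0,0.3,8,-189,0,0,0,0,0.3,8,-189,0,0,0,0])

```text
t: 46.65
eef_pos: [450.7, 75.7, 176.7]
tcp_rot: [-3.141, 0.0, 1.257]
ft_force: [0.1, -0.9, -0.2]
opening: 0.652
```

```bash
python3 wr.py 15; python3 tub.py 15
```

```text
46.65 [450.7  75.7 176.7] [-3.1414  0.      1.2574] [ 0.1 -0.9 -0.2] 0.6517790362319311
15 L 250 [629.3   9.8  44. ] [29.7 32.8 33.9]
15 S 526 [450.4  75.9  19.1] [81.7 85.2 86.3]
```

Emit:
arm_command(motion=[0.3,0,0,25,0,0,0,0.3,0,0,55,0,0,0,0.3,0,0,85,0,0,0,0.3,0,0,108,0,0,0,0.3,0,0,118,0,0,0,0.3,0,0,118,0,0,0,0.1,0,0,118,0,0,0,-0.1,0,0,118,0,0,0,-0.1,0,0,118,0,0,0,-0.3,0,0,118,0,0,0,-0.3,0,0,118,0,0,0,-0.3,0,0,118,0,0,0])

```text
t: 47.9
eef_pos: [450.9, 75.8, 59.5]
tcp_rot: [3.14, -0.001, 1.257]
ft_force: [0.0, 1.0, 5.9]
opening: 0.416
```

It holds (opening 0.416 matches 42 mm). I apply full grip and lift.

Emit:
arm_command(motion=[-1,0,0,0,0,0,0,-1,0,0,0,0,0,0,-1,0,0,0,0,0,0])

```text
t: 48.2
eef_pos: [450.9, 75.8, 59.5]
tcp_rot: [3.14, -0.001, 1.257]
ft_force: [0.7, 0.9, 6.3]
opening: 0.416
```

Emit:
arm_command(motion=[-1,0,0,-3,0,0,0,-1,0,0,-8,0,0,0,-1,0,0,-18,0,0,0,-1,0,0,-35,0,0,0,-1,0,0,-60,0,0,0,-1,0,0,-85,0,0,0,-1,0,0,-110,0,0,0,-1,0,0,-130,0,0,0,-1,0,0,-130,0,0,0,-1,0,0,-130,0,0,0])

```text
t: 49.2
eef_pos: [450.1, 75.7, 189.1]
tcp_rot: [3.141, -0.0, 1.257]
ft_force: [1.7, 0.2, -0.7]
opening: 0.414
```

```bash
python3 wr.py 16; python3 sd.py 16 side top; python3 tub.py side16 top16 16
python3 - <<'E'
from h import *
a=cv2.imread('pics/side16.png'); b=cv2.imread('pics/w16.png');cv2.imwrite('pics/c16.png',cv2.resize(np.hstack([a,b]),(800,300)))
E
```

```text
49.2 [450.1  75.7 189.1] [ 3.1409e+00 -3.0000e-04  1.2569e+00] [ 1.7  0.2 -0.7] 0.41398136616276704
49.25 [449.9  75.7 188.5] [-3.1411e+00  1.0000e-04  1.2570e+00] 0.41769694204680036
side16 L 94 [627.9  11.8  43.2] [30.3 32.8 34.7]
side16 M 116 [626.8  10.4  30.4] [59.5 63.6 66.8]
top16 L 170 [628.3   7.7  43.2] [30.3 33.5 36.4]
top16 M 147 [626.9   6.8  30.2] [60.4 65.5 68.8]
16 L 276 [629.2   9.9  43.9] [29.9 32.8 34. ]
```

View pics/c16.png

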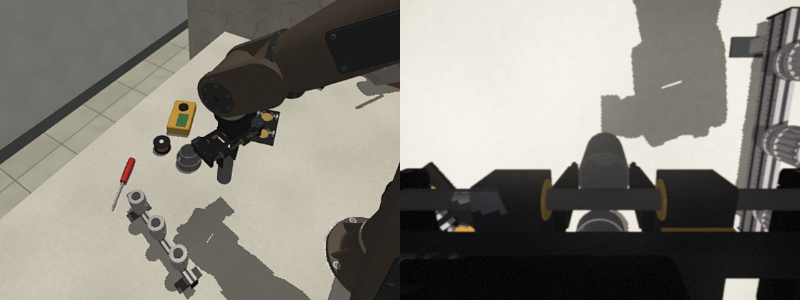

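Held upright. I carry it over the nested pair, stop just above and check.

Emit:
arm_command(motion=[-1,0,12,0,0,0,0,-1,-1,35,0,0,0,0,-1,-3,63,0,0,0,0,-1,-4,92,0,0,0,0,-1,-5,120,0,0,0,0,-1,-7,148,0,0,0,0,-1,-8,170,0,0,0,0,-1,-9,184,0,0,0,0,-1,-9,189,0,0,0,0,-1,-9,189,0,0,0,0,-1,-9,189,20,0,0,0,-1,-9,189,40,0,0,0,-1,-9,189,50,0,0,0,-1,-9,189,50,0,0,0,-1,-9,189,50,0,0,0])

```text
t: 50.85
eef_pos: [627.5, 8.9, 139.5]
tcp_rot: [3.141, -0.0, 1.257]
ft_force: [-0.4, -0.1, -1.2]
opening: 0.418
```

```bash
python3 wr.py 17; python3 sd.py 17 side
python3 - <<'E'
from h import *
a=cv2.imread('pics/side17.png'); b=cv2.imread('pics/w17.png')
b=cv2.convertScaleAbs(b,alpha=1.8,beta=10)
cv2.imwrite('pics/c17.png',np.hstack([cv2.resize(a[140:280,190:380],(400,295)),cv2.resize(b[100:310,150:430],(400,295))]))
E
```

```text
50.85 [627.5   8.9 139.5] [ 3.1411e+00 -2.0000e-04  1.2572e+00] [-0.4 -0.1 -1.2] 0.41844918795870656
50.9 [627.6   8.9 139.9] [ 3.1404e+00 -4.0000e-04  1.2571e+00] 0.4156402989144322
```

View pics/c17.png

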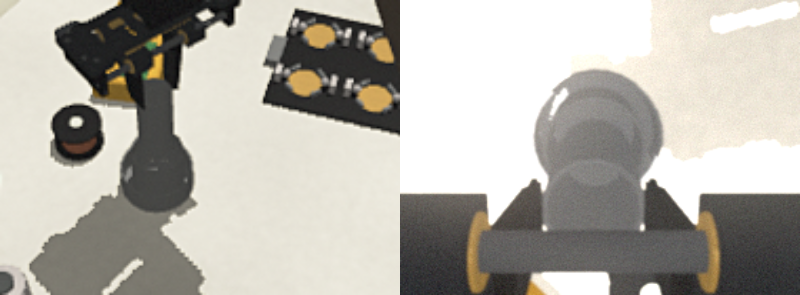

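It is centred over the medium tub. I lower.

Emit:
arm_command(motion=[-1,0,0,8,0,0,0,-1,0,0,16,0,0,0,-1,0,0,26,0,0,0,-1,0,0,36,0,0,0,-1,0,0,46,0,0,0,-1,0,0,56,0,0,0,-1,0,0,64,0,0,0,-1,0,0,68,0,0,0,-1,0,0,70,0,0,0,-1,0,0,70,0,0,0])

```text
t: 51.95
eef_pos: [627.4, 8.8, 68.8]
tcp_rot: [-3.142, -0.0, 1.257]
ft_force: [0.4, 1.4, -0.2]
opening: 0.418
```

Emit:
arm_command(motion=[-1,0,0,0.6,0,0,0,-1,0,0,1.2,0,0,0,-1,0,0,1.2,0,0,0])

```text
t: 52.25
eef_pos: [627.4, 8.8, 67.9]
tcp_rot: [3.141, -0.0, 1.257]
ft_force: [0.5, 0.1, -1.1]
opening: 0.419
```

Emit:
arm_command(motion=[-1,0,0,0.6,0,0,0,-1,0,0,0.6,0,0,0,-1,0,0,0.6,0,0,0])

```text
t: 52.55
eef_pos: [627.6, 8.8, 67.5]
tcp_rot: [3.141, -0.0, 1.257]
ft_force: [-0.0, 1.1, 4.4]
opening: 0.42
```

Contact is at 67.5, as predicted. I release and rise.

Emit:
arm_command(motion=[-0.12,0,0,0,0,0,0,-0.08,0,0,0,0,0,0,-0.05,0,0,-2,0,0,0,0,0,0,-6,0,0,0,0.2,0,0,-15,0,0,0,0.3,0,0,-30,0,0,0,0.3,0,0,-55,0,0,0,0.3,0,0,-85,0,0,0,0.3,0,0,-115,0,0,0,0.3,0,0,-140,0,0,0,0.3,0,0,-140,0,0,0])

```text
t: 53.65
eef_pos: [628.6, 8.7, 211.5]
tcp_rot: [3.135, -0.001, 1.257]
ft_force: [0.3, -0.4, 0.2]
opening: 0.651
```

Emit:
arm_command(motion=[0.3,-25,-25,0,0,0,0,0.3,-60,-60,0,0,0,0,0.3,-95,-90,0,0,0,0,0.3,-130,-120,0,0,0,0,0.3,-165,-150,0,0,0,0,0.3,-200,-160,0,0,0,0,0.3,-235,-160,0,0,0,0,0.3,-260,-160,0,0,0,0,0.3,-260,-160,0,0,0,0,0.3,-260,-160,0,0,0,0])

```text
t: 54.65
eef_pos: [394.6, -189.1, 206.9]
tcp_rot: [-3.141, -0.0, 1.256]
ft_force: [0.6, 0.4, 0.1]
opening: 0.652
```

```bash
python3 sd.py 18 side top; python3 tub.py side18 top18
python3 - <<'E'
from h import *
for f in ['side18','top18']:
    X=np.load(f'pics/W{f}.npy').reshape(-1,3); X=X[~np.isnan(X[:,0])]
    q=X[(np.hypot(X[:,0]-627.5,X[:,1]-9)<35)&(X[:,2]>84)&(X[:,2]<110)]
    print(f,'S',len(q),circ(q[:,:2]).round(1),np.percentile(q[:,2],[10,50,90]).round(1))
    for p in [(617.4,269.7),(521.7,298.7),(426.2,328.7)]:
        q=X[(np.hypot(X[:,0]-p[0],X[:,1]-p[1])<35)&(X[:,2]>136)&(X[:,2]<160)]
        c,r=cv2.minEnclosingCircle(q[:,:2].astype(np.float32)); print(f,p,len(q),np.round(c,1),round(r,1),np.percentile(q[:,2],[5,50,90]).round(1))
a=cv2.imread('pics/side18.png'); b=cv2.imread('pics/top18.png');cv2.imwrite('pics/c18.png',cv2.resize(np.hstack([a,b]),(800,300)))
cv2.imwrite('pics/s18c.png',cv2.resize(a[130:400,150:400],None,fx=2.2,fy=2.2))
E
```

```text
54.65 [ 394.6 -189.1  206.9] [-3.1412e+00 -4.0000e-04  1.2555e+00] 0.6521127084517208
side18 L 110 [627.8  11.9  43. ] [30.2 32.6 35.2]
side18 M 205 [622.7  13.4  24.7] [59.5 64.3 68.6]
top18 L 169 [628.3   7.9  43.1] [30.9 33.7 36.8]
top18 M 184 [626.9   6.8  29.8] [60.2 65.1 68.4]
side18 S 119 [625.9  11.   19.3] [85.6 91.3 94.6]
side18 (617.4, 269.7) 378 [616.7 269.9] 24.0 [138.5 142.1 146.2]
side18 (521.7, 298.7) 464 [521.5 298.8] 24.1 [138.8 142.1 146.3]
side18 (426.2, 328.7) 557 [426.6 328.6] 24.1 [139.1 142.1 146.1]
top18 S 104 [626.1   7.   19.2] [86.6 93.4 95.4]
top18 (617.4, 269.7) 403 [615.9 266.5] 24.4 [138.6 142.3 146.6]
top18 (521.7, 298.7) 411 [521.2 296.2] 24.1 [138.5 142.7 146.6]
top18 (426.2, 328.7) 427 [426.2 325.3] 24.1 [138.1 142.2 146.5]
```

View pics/c18.png

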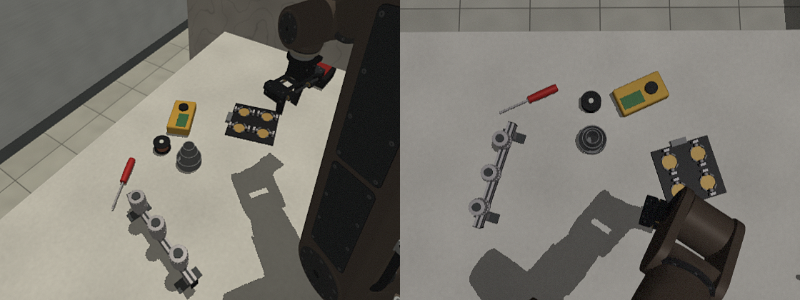

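View pics/s18c.png

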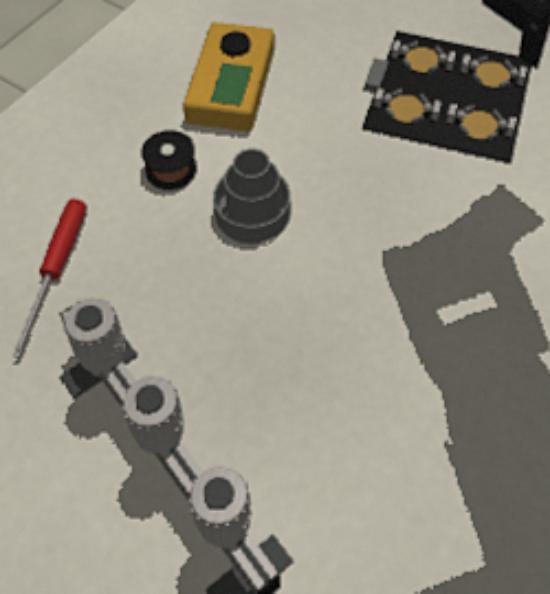

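The sensors stand upright with tops at 146, and the tub rims are at 34/66/94, so the tubs are fully nested. I hand in.

```bash
python3 -c "
from cell import env
print(env.job_done()); print(env.state()['t'])"
```

```text
the job is handed in; nothing more can be done
None
the job is handed in; nothing more can be done
```

I pulled the three sensors present (one socket was already empty) straight up and stood them on the rail about 100 mm apart. Then I nested the tubs, medium into large and small into medium, and handed in after about 55 s.

**Last checks:**
- **Sensors:** all three upright, tops at about 146 mm, which is what standing on the 80 mm rail should give.
- **Tubs:** rim heights read about 33, 65 and 91–93 mm, against 34, 66 and 94 expected. The force on lowering came at the fully seated height for both tubs.
- **Bystanders:** the meter, spool and screwdriver look unmoved in the final pictures.

**What went wrong or disagreed:**
- The large tub was knocked to about (628, 10) mid-run; I measured it again before nesting.
- My first grip on the medium tub, near its rim, closed without holding. The tub did not move, and a grip about 10 mm lower held.
- The top and side cameras disagreed by about 4 mm in y, so I used their average, which the wrist camera confirmed.

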